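Set the drip tray under the pan hook and hang the egg pans, largest first

ROBOT

A 6-joint arm with a two-finger parallel gripper is mounted at the origin on a cart in front of the work surface, level with it; the furniture and walls round the work are solid. World frame = base frame: x ahead of the robot, y to its left, z up, the work surface at z = 0. Lengths are in m, angles in rad, forces in N, time in s.
With the tool pointing down it reaches from about 0.325 to 0.9 m from the base axis. Payload 6.1 kg.
Tool frame: the origin (TCP) lies midway between the tips of the shut fingers; the grasp point (between the pads) lies 19 mm behind it (pinch_z is the distance from the TCP to the grasp point, in m); z points along the fingers, y is the line along which they close (so a half turn about z gives the same grasp; the last joint's range is limited). The gripper opens to 87 mm and grips with 3 to 60 N. Pads are 19 mm wide; open, the fingers measure 117 mm over their backs; the gripper's body (75 mm by 190 mm) begins 51 mm behind the grasp point.
Start: joints at [1.181, 0.22, 1.526, -0, 1.395, -0.126], TCP at [0.163, 0.603, 0.223] pointing down, gripper open.
Joint ranges: [-2.98, 2.98], [-0.91, 2.08], [0.09, 2.57], [-1.24, 4.39], [0.2, 2.65], [-2.68, 2.68]. Speed limits (rad/s): [2.57, 2.57, 3.01, 3.14, 3.14, 3.14].

INTERFACE

Orientations are given as a unit quaternion [w, x, y, z].
In Python, from bench import read_state, read_camera, calibration, hand_in, cut_out, pinch_z gives the robot as it stands. The module is installed in compiled form; this text tells all that it offers.
- The arm moves only by the shell command python3 -m jog 'ROWS' [OPENING] [FORCE]. ROWS is JSON, a list of rows, each an object of numbers: "dx", "dy", "dz": the shift along the tool's x, y, z in mm; "turn": the turn about the tool's z in rad. In form: [{"dx": .., "dy": .., "dz": .., "turn": ..}, ...]. A call has exactly 8 rows; each row shifts and turns the commanded pose from where the row before left it, along the tool's axes as they then stand; what a row does not reach is not made up. A row lasts 1/12 s, in which the tool goes at most 41.7 mm and 7.16 degrees, less where a joint would pass 70% of its speed; a pose out of reach is approached as far as the arm can. A call with a gripper value outside its range is refused whole. OPENING is the gripper command: -1 is fully open, 1 is shut, values between are in proportion, set as the call begins (- or left out, the last holds). The fingers move at their own pace and stop on an object; FORCE is the grip in N (left out, the last holds). Time passes only in rows, so rows that do not move let the fingers close, or fill a call up. It gives the time, the measured TCP pose, the force, the opening and the grip force at its end, in the units of the state.
- read_state(): the state, without advancing time (a new reading comes with each control period).
- read_camera(name): name is "scene" or "top" or "wrist"; returns (picture, depth): 384x512x3 uint8, red, green, blue; 384x512 float32, m along the optical axis (not along the pixel's ray), 0 where there is no reading.
- calibration(name): a dict with "camera_matrix" (3x3 intrinsics, pixels), "k1" (the pictures are not rectified: a ray, as slopes to the right and down, at radius r is drawn at 1 + k1 r^2 times it, then the intrinsics apply), "world_to_cam" (4x4, takes a point from world to camera coordinates); the wrist camera has in their place "T_tool_cam" (4x4, takes a point from camera to tool coordinates, whose origin is the TCP and whose axes are the flange's). Camera axes: x right, y up, looking along -z (the intrinsics and any distortion apply to the point x, -y, -z); pixel columns grow to the right and rows downward; lengths in m; the calibration is good to about 2 mm. A picture is of the moment at which its call begins: read the wrist's pose just before it. calibration takes no time and is no camera call.
- hand_in(): hands the job in; it is judged then, once.
Trained networks look in the newest picture that a camera, given by its name, has taken for a name from the list of things; names that differ only in an ending like _2 or _b are one class to them, and where a whole thing is asked for, a point or a joint stands for the part that bears it (a point fixed in the world has none). Each returns a list of dicts, best first, with "score" (0 to 1); they miss things now and then, are a little off and sometimes report something else, mostly with a low value. They report only what shows in the picture. A call takes as long as a camera call.
- cut_out(camera, label): "pixels" (384x512 bool, what is visible of it) and "pixel" ([row, column] in pixels, amid what is visible of it).
The state is a dict: "time_s": time; "q": joint angles; "joint_velocities": joint speeds; "joint_torque": joint torques, N m; "tool_pos": TCP position; "eef_rot": TCP orientation; "ft_force": force on the tool from outside, world axes, zero at the start; "moment": the same for the moment, N m; "grip_width": finger opening in m; "gripper_force": force on a finger pad.
Only numpy, scipy, OpenCV 4.12 (cv2) and the standard library are available. Lean on these libraries where they do the work, as an engineer would, in place of code of your own. Each camera call takes 0.05 s, during which the arm holds its last target. There are 200 camera calls.

TASK

Put the washed egg pans away. First push the white drip tray square and flush into the corner of the hook stand's two foot rails; then take all the pans out of the rack and hang them by their handle loops on the stand's one hook, one behind the other, strictly from the largest (nearest the post) down to the smallest (nearest the hook's tip), open sides towards you. Leave the tray still flush in its corner at the end, nothing held, and do not disturb the other things on the worktop.

Things in the scene. Friction and masses are not known exactly. Their poses are not given: they have to be found in the camera images.
- stand: Fixed steel hook stand. Foot: an L of two rails 24 mm high, the fence corner for the tray. Origin: on the worktop, where the centre of the tray's underside lies when the tray is flush against both rails. x points away from the robot to the back rail (yaw up to 0.15 rad), y to the side rail on the robot's left, z up. A post at x = 112, y = 0 mm (14 mm thick, top at 258 mm) carries the one hook.
- fence_corner (a point): inner corner of the stand's two rails, on the worktop (stand x = 100, y = 90 mm). Back rail: inner face at stand x = 100, reaching y = -102 to 123 mm. Side rail: inner face at y = 90, reaching x = -72 to 100 mm.
- hook_back (a point): where the hook bar's axis leaves the post (stand x = 100, y = 0, z = 250 mm). The bar is straight, level, round, 8 mm thick, and runs from here along the stand's -x to hook_tip. A hanging pan's loop rests on the bar with its underside 254 mm above the worktop.
- hook_tip (a point): end of the straight part of the hook bar, on its axis (stand x = 0, y = 0, z = 250 mm); here the end turns up, highest point 266 mm above the worktop at stand x = -5 mm. Nearest part of the hook to the robot: loops go on over it, towards the post.
- tray: Loose white plastic drip tray, 200 (its x) by 180 (its y) by 28 mm high, open above, walls 5 mm, 0.25 to 0.55 kg, slides with a few newtons. Origin: centre of its underside. Starts askew by up to 0.22 rad, 20 to 60 mm short of the back rail and 30 to 85 mm short of the side rail. May be knocked some cm aside at any time.
- rack: Fixed pan rack on the robot's left: wooden foot 215 (x) by 150 (y) by 10 mm, four slots 48 mm apart along x, between wire hoops 71 mm high. Origin: centre of underside; yaw up to 0.25 rad. Pans stand upright in the slots in any order; one slot may be empty. Lift a pan straight up at least 65 mm, then move it along the rack's y first: other pans stand up to 199 mm high.
- pan_120: Loose red egg pan, largest of the set: 120 mm square, 18 mm deep, 0.08 to 0.25 kg, standing on edge, handle up, open side to its -x (the robot). Origin: middle of its lower edge at half depth; x depth (base at +9 mm), y width, z up the handle, whose dark upright loop tops out 188.5 mm above the origin. May be absent.
- pan_120_loop (a point): underside of the top of that pan's handle loop, 180 mm above the pan's origin; axes as the pan's. The loop lies in the y-z plane, 36 mm wide outside (pinch it across y from above), 8 mm thick; opening 26 mm wide, 38 mm high down from this point; its roof-shaped top, 8.5 mm thick, centres itself on the bar.
- pan_104: Loose yellow egg pan, second of the set: 104 mm square, 18 mm deep, 0.08 to 0.25 kg, standing on edge, handle up, open side to its -x (the robot). Origin: middle of its lower edge at half depth; x depth (base at +9 mm), y width, z up the handle, whose dark upright loop tops out 180.5 mm above the origin. May be absent.
- pan_104_loop (a point): underside of the top of that pan's handle loop, 172 mm above the pan's origin; axes as the pan's. The loop lies in the y-z plane, 36 mm wide outside (pinch it across y from above), 8 mm thick; opening 26 mm wide, 38 mm high down from this point; its roof-shaped top, 8.5 mm thick, centres itself on the bar.
- pan_88: Loose green egg pan, third of the set: 88 mm square, 18 mm deep, 0.08 to 0.25 kg, standing on edge, handle up, open side to its -x (the robot). Origin: middle of its lower edge at half depth; x depth (base at +9 mm), y width, z up the handle, whose dark upright loop tops out 172.5 mm above the origin. May be absent.
- pan_88_loop (a point): underside of the top of that pan's handle loop, 164 mm above the pan's origin; axes as the pan's. The loop lies in the y-z plane, 36 mm wide outside (pinch it across y from above), 8 mm thick; opening 26 mm wide, 38 mm high down from this point; its roof-shaped top, 8.5 mm thick, centres itself on the bar.
- pan_72: Loose blue egg pan, smallest of the set: 72 mm square, 18 mm deep, 0.08 to 0.25 kg, standing on edge, handle up, open side to its -x (the robot). Origin: middle of its lower edge at half depth; x depth (base at +9 mm), y width, z up the handle, whose dark upright loop tops out 164.5 mm above the origin. May be absent.
- pan_72_loop (a point): underside of the top of that pan's handle loop, 156 mm above the pan's origin; axes as the pan's. The loop lies in the y-z plane, 36 mm wide outside (pinch it across y from above), 8 mm thick; opening 26 mm wide, 38 mm high down from this point; its roof-shaped top, 8.5 mm thick, centres itself on the bar.
- salt_mill: bystander, leave alone: glass shaker with a white top, 44 mm wide, 90 mm high; origin: centre of its underside
- mug: bystander, leave alone: white mug with a dark band, 95 mm high; origin: centre of its underside
- spice_jar: bystander, leave alone: spice jar with a black cap, 45 mm wide, 105 mm high; origin: centre of its underside
- honey_jar: bystander, leave alone: small jar with a yellow lid, 64 mm wide, 87 mm high; origin: centre of its underside

How it is judged:
On the way, in this order (a step that is already met when the one before it is completed fails the run):
1. the drip tray is square and flush in the stand's corner (x of tray in the frame of stand between -0.005 and 0.005 m and y of tray in the frame of stand between -0.005 and 0.005 m and z of tray in the frame of stand below 0.004 m and angle between the x axis of tray and the x axis of stand, either way round below 0.035 rad and angle between tray's own z axis and vertical below 0.04 rad), for 0.2 s.
2. the largest (red) pan hangs on the hook, let go (x of pan_120_loop in the frame of stand between 0.003 and 0.108 m and y of pan_120_loop in the frame of stand between -0.012 and 0.012 m and z of pan_120_loop in the frame of stand between 0.248 and 0.262 m and angle between pan_120's own z axis and vertical below 0.2 rad and contact force between the fingers and pan_120 below 0.3 N), for 0.2 s.
3. the second (yellow) pan hangs on the hook, let go (x of pan_104_loop in the frame of stand between 0.003 and 0.108 m and y of pan_104_loop in the frame of stand between -0.012 and 0.012 m and z of pan_104_loop in the frame of stand between 0.248 and 0.262 m and angle between pan_104's own z axis and vertical below 0.2 rad and contact force between the fingers and pan_104 below 0.3 N), for 0.2 s.
4. the third (green) pan hangs on the hook, let go (x of pan_88_loop in the frame of stand between 0.003 and 0.108 m and y of pan_88_loop in the frame of stand between -0.012 and 0.012 m and z of pan_88_loop in the frame of stand between 0.248 and 0.262 m and angle between pan_88's own z axis and vertical below 0.2 rad and contact force between the fingers and pan_88 below 0.3 N), for 0.2 s.
5. the smallest (blue) pan hangs on the hook, let go (x of pan_72_loop in the frame of stand between 0.003 and 0.108 m and y of pan_72_loop in the frame of stand between -0.012 and 0.012 m and z of pan_72_loop in the frame of stand between 0.248 and 0.262 m and angle between pan_72's own z axis and vertical below 0.2 rad and contact force between the fingers and pan_72 below 0.3 N), for 0.2 s.
At the end, for the whole second after the job is handed in: Tray within 5 mm (x and y) and 2 degrees of home. Every pan present hangs on the bar: loop underside at 248 to 262 mm height, within 12 mm of the bar sideways, upright within 11 and square within 34 degrees, open side to the robot, let go, at rest; each smaller one 5 mm or more nearer the tip (all of step 1 and all of step 2 and all of step 3 and all of step 4 and all of step 5 and linear speed of tray below 0.02 m/s and x of each of pan_104_loop, pan_88_loop, pan_72_loop in the frame of pan_120_loop below -0.005 m and x of each of pan_88_loop, pan_72_loop in the frame of pan_104_loop below -0.005 m and x of pan_72_loop in the frame of pan_88_loop below -0.005 m and angle between the x axis of each of pan_120, pan_104, pan_88, pan_72 and the x axis of stand, either way round below 0.6 rad and x of hook_back in the frame of pan_120_loop above 0 m and linear speed of each of pan_120, pan_104, pan_88, pan_72 below 0.05 m/s and x of hook_back in the frame of pan_104_loop above 0 m and x of hook_back in the frame of pan_88_loop above 0 m and x of hook_back in the frame of pan_72_loop above 0 m); the robot touches nothing.
It fails at once if the salt mill is disturbed (moved more than 3 cm) (distance of salt_mill from where it was at the start of the episode above 0.03 m).
It fails at once if the mug is disturbed (moved more than 3 cm) (distance of mug from where it was at the start of the episode above 0.03 m).
It fails at once if the spice jar is disturbed (moved more than 3 cm) (distance of spice_jar from where it was at the start of the episode above 0.03 m).
It fails at once if the honey jar is disturbed (moved more than 3 cm) (distance of honey_jar from where it was at the start of the episode above 0.03 m).
Of pan_120, pan_104, pan_88, pan_72 only 3 to 4 are there at a start; the rules pass over those that are not, and their reading is None.
At some moment in a run one of tray may be knocked a few centimetres aside while the robot is not near it.
It also fails if it takes over 210 s, if anything falls off the work surface, if the arm or the gripper's body presses on something with over 40 N, if the wrist force passes 120 N, or if a joint passes its speed limit or range.

## Working session

There is one attempt and no reset: what is moved stays moved. The work goes in short steps, Python scripts to look and compute and a shell command to move; the robot and the scene stay as the last step left them, time stands still between calls to the robot, and variables do not carry over. Pictures are saved under pics/ and viewed, at most 14 in all, crops included, and the job is handed in when it is done.

```bash
mkdir -p pics; cat > h.py <<'E'
import numpy as np, cv2
from bench import *
from scipy.spatial.transform import Rotation as R
def rot(q): return R.from_quat([q[1],q[2],q[3],q[0]]).as_matrix()
def cloud(name):
    s=read_state(); im,d=read_camera(name); c=calibration(name)
    K=np.array(c["camera_matrix"]);k1=c["k1"]
    h,w=d.shape; u,v=np.meshgrid(np.arange(w),np.arange(h))
    xd=(u-K[0,2])/K[0,0]; yd=(v-K[1,2])/K[1,1]
    x,y=xd.copy(),yd.copy()
    for _ in range(10):
        f=1+k1*(x*x+y*y); x=xd/f; y=yd/f
    P=np.stack([x*d,-y*d,-d],-1)
    if name=="wrist":
        T=np.eye(4);T[:3,:3]=rot(s["eef_rot"]);T[:3,3]=s["tool_pos"];T=T@np.array(c["T_tool_cam"])
    else: T=np.linalg.inv(np.array(c["world_to_cam"]))
    W=P@T[:3,:3].T+T[:3,3]; W[d==0]=np.nan
    return im,d,W
def save(im,n,s=1.5): cv2.imwrite("pics/"+n,cv2.resize(im[:,:,::-1],None,fx=s,fy=s))
E
python3 - <<'E'
from h import *
s=read_state(); print(s["tool_pos"],s["eef_rot"],s["grip_width"],pinch_z, rot(s["eef_rot"]))
im1,_,W1=cloud("scene");im2,_,W2=cloud("top")
cv2.imwrite("pics/a.png",np.vstack([cv2.resize(i[:,:,::-1],(400*1,300)) for i in (im1,im2)]))
for cam,W in(("scene",W1),("top",W2)):
  for n in["tray","stand","rack","pan_120","pan_104","pan_88","pan_72","salt_mill","mug","spice_jar","honey_jar"]:
    r=cut_out(cam,n)
    if r:
      p=W[r[0]["pixels"]];p=p[~np.isnan(p[:,0])]
      print(cam,n,round(r[0]["score"],2),[int(x) for x in r[0]["pixel"]],len(p),np.percentile(p,[2,50,98],axis=0).round(3).tolist() if len(p) else 0)
np.savez("m.npz",im1=im1,im2=im2,W1=W1,W2=W2)
E
```

```text
[0.16273383 0.60281075 0.22142516] [-2.50041279e-04  1.31505310e-01  9.91314996e-01 -9.32063783e-04] 0.0869117888304079 0.0187 [[-9.65412582e-01  2.60725906e-01 -7.40882013e-04]
 [ 2.60726838e-01  9.65410969e-01 -1.78217410e-03]
 [ 2.50596665e-04 -1.91370112e-03 -9.99998137e-01]]
scene tray 0.62 [246, 311] 2110 [[0.431, -0.323, -0.002], [0.533, -0.233, 0.006], [0.631, -0.146, 0.029]]
scene stand 0.65 [208, 315] 812 [[0.517, -0.257, -0.003], [0.691, -0.132, 0.022], [0.741, -0.048, 0.251]]
scene rack 0.91 [187, 211] 467 [[0.437, 0.239, 0.002], [0.493, 0.275, 0.009], [0.628, 0.394, 0.033]]
scene pan_120 0.7 [174, 199] 227 [[0.455, 0.291, 0.007], [0.474, 0.329, 0.07], [0.492, 0.372, 0.169]]
scene pan_104 0.7 [174, 199] 227 [[0.455, 0.291, 0.007], [0.474, 0.329, 0.07], [0.492, 0.372, 0.169]]
scene pan_88 0.7 [174, 199] 227 [[0.455, 0.291, 0.007], [0.474, 0.329, 0.07], [0.492, 0.372, 0.169]]
scene pan_72 0.7 [174, 199] 227 [[0.455, 0.291, 0.007], [0.474, 0.329, 0.07], [0.492, 0.372, 0.169]]
scene mug 0.68 [294, 361] 841 [[0.374, -0.564, 0.007], [0.465, -0.521, 0.059], [0.492, -0.478, 0.096
[... 523 characters left out ...]
04 0.69 [171, 163] 374 [[0.603, 0.25, 0.005], [0.62, 0.306, 0.085], [0.658, 0.371, 0.197]]
top pan_88 0.69 [171, 163] 374 [[0.603, 0.25, 0.005], [0.62, 0.306, 0.085], [0.658, 0.371, 0.197]]
top pan_72 0.69 [171, 163] 374 [[0.603, 0.25, 0.005], [0.62, 0.306, 0.085], [0.658, 0.371, 0.197]]
top salt_mill 0.63 [236, 231] 90 [[0.369, 0.031, 0.037], [0.385, 0.047, 0.084], [0.402, 0.063, 0.092]]
top mug 0.79 [219, 382] 598 [[0.378, -0.563, 0.002], [0.448, -0.531, 0.041], [0.492, -0.479, 0.096]]
top spice_jar 0.71 [253, 150] 179 [[0.288, 0.333, 0.005], [0.308, 0.345, 0.102], [0.329, 0.373, 0.112]]
top honey_jar 0.62 [230, 123] 282 [[0.356, 0.438, 0.015], [0.382, 0.458, 0.086], [0.409, 0.496, 0.093]]
```

```bash
python3 - <<'E'
from h import *
m=np.load("m.npz");im=m["im2"];W=m["W2"]
save(im[60:330,60:460],"b.png",2);save(m["im1"][60:360,100:460],"c.png",2.2)
# stand back rail: height map slices
for cam in "12":
  W=m["W"+cam]; z=W[...,2];x=W[...,0];y=W[...,1]
  a=(z>.017)&(z<.030)&(x>.48)&(x<.78)&(y>-.36)&(y<0.02)
  np.save(f"r{cam}.npy",W[a]); 
  b=(z>.23)&(z<.28)&(x>.45)&(x<.8)&(y>-.35)&(y<0.02); p=W[b]
  print(cam,len(p)); print(p[::max(1,len(p)//12)].round(3).tolist())
for n,im,W in(("sc",m["im1"],m["W1"]),("top",m["im2"],m["W2"])):
  hsv=cv2.cvtColor(im,cv2.COLOR_RGB2HSV)
  z=W[...,2]; reg=(W[...,1]>.2)&(W[...,1]<.45)&(W[...,0]>.38)&(W[...,0]<.7)&(z>.02)
  for c,lo,hi in(("red",0,8),("yel",20,35),("grn",40,85),("blu",95,130)):
    k=reg&(hsv[...,0]>=lo)&(hsv[...,0]<=hi)&(hsv[...,1]>110)
    p=W[k]
    if len(p)>8: print(n,c,len(p),np.percentile(p,[2,50,98],axis=0).round(3).tolist())
  k=reg&(z>.145); p=W[k]; print(n,"loops",len(p)); print(p[np.argsort(p[:,0])][::max(1,len(p)//30)].round(3).tolist())
E
```

```text
1 212
[[0.79, -0.011, 0.278], [0.764, -0.015, 0.279], [0.782, -0.018, 0.266], [0.75, 0.017, 0.255], [0.755, 0.005, 0.254], [0.75, -0.008, 0.258], [0.763, -0.014, 0.249], [0.778, -0.019, 0.238], [0.754, -0.018, 0.236], [0.677, -0.166, 0.254], [0.7, -0.171, 0.232], [0.632, -0.167, 0.249], [0.583, -0.171, 0.26]]
2 148
[[0.757, 0.019, 0.277], [0.755, 0.002, 0.272], [0.755, -0.001, 0.264], [0.756, -0.007, 0.251], [0.756, -0.014, 0.241], [0.71, -0.166, 0.251], [0.697, -0.169, 0.257], [0.681, -0.163, 0.251], [0.667, -0.169, 0.248], [0.644, -0.169, 0.255], [0.623, -0.168, 0.254], [0.609, -0.168, 0.256], [0.589, -0.167, 0.266]]
sc red 86 [[0.599, 0.25, 0.045], [0.614, 0.283, 0.127], [0.632, 0.372, 0.134]]
sc yel 120 [[0.39, 0.262, 0.023], [0.569, 0.281, 0.097], [0.607, 0.443, 0.12]]
sc blu 38 [[0.463, 0.293, 0.024], [0.475, 0.324, 0.08], [0.509, 0.368, 0.087]]
sc loops 235
[[0.468, 0.315, 0.147], [0.472, 0.316, 0.171], [0.474, 0.325, 0.17], [0.477, 0.319, 0.15], [0.519, 0.312, 0.178], [0.522, 0.321, 0.177], [0.524, 0.333, 0.148], [0.525, 0.303, 0.147], [0.529, 0.317, 0.175], [0.568, 0.304, 0.
[... 931 characters left out ...]
, [0.478, 0.316, 0.167], [0.481, 0.323, 0.171], [0.525, 0.311, 0.171], [0.528, 0.335, 0.175], [0.53, 0.331, 0.18], [0.573, 0.299, 0.171], [0.576, 0.32, 0.19], [0.577, 0.33, 0.153], [0.578, 0.323, 0.149], [0.58, 0.324, 0.188], [0.613, 0.296, 0.175], [0.615, 0.296, 0.194], [0.617, 0.327, 0.172], [0.618, 0.324, 0.182], [0.619, 0.304, 0.192], [0.622, 0.317, 0.197], [0.667, 0.43, 0.232], [0.671, 0.443, 0.218], [0.673, 0.425, 0.281], [0.675, 0.42, 0.275], [0.677, 0.444, 0.248], [0.679, 0.43, 0.296], [0.68, 0.44, 0.281], [0.683, 0.439, 0.284], [0.685, 0.433, 0.289], [0.687, 0.447, 0.179], [0.689, 0.437, 0.174], [0.692, 0.44, 0.178], [0.695, 0.425, 0.155], [0.697, 0.423, 0.161], [0.7, 0.419, 0.176]]
```

View pics/b.png

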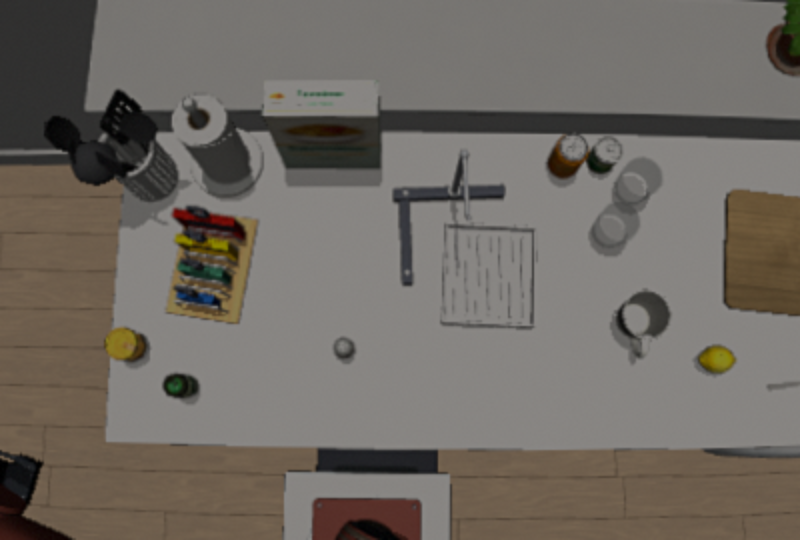

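View pics/c.png

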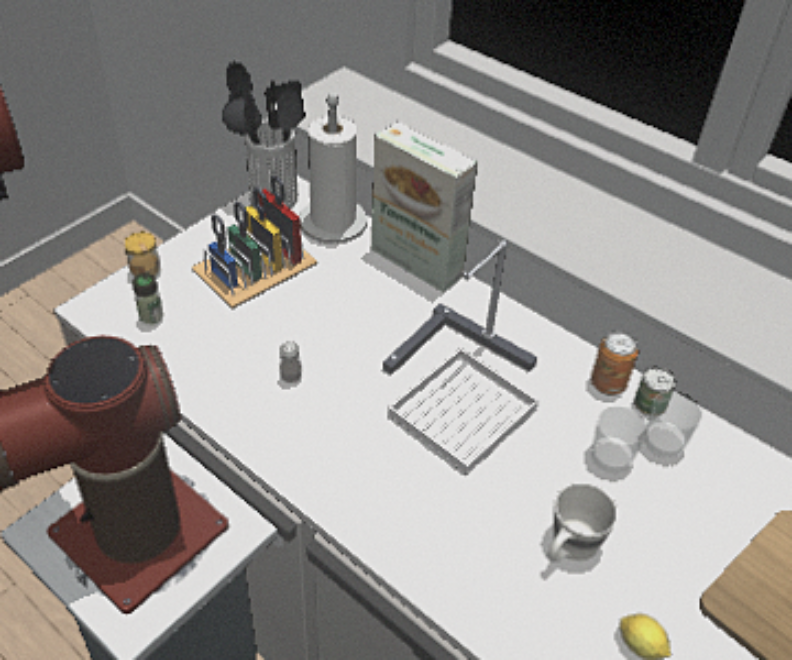

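The pictures show red, yellow, green and blue pans from the back of the rack to the front. The stand, with its rails in an L, is behind the skewed tray.

```bash
python3 - <<'E'
from h import *
m=np.load("m.npz")
for cam in "12":
  W=m["W"+cam];im=m["im"+cam]; x,y,z=W[...,0],W[...,1],W[...,2]
  g=im.astype(float).mean(-1)
  dark=(g<95)
  k=dark&(z>.012)&(z<.032)&(y<-.02)&(y>-.3)&(x>.5)&(x<.76)
  p=W[k]
  back=p[(p[:,0]>.665)&(p[:,1]<-.09)]; side=p[(p[:,1]>-.09)&(p[:,0]<.66)]
  for n,q,i in(("back",back,1),("side",side,0)):
    c=np.polyfit(q[:,i],q[:,1-i],1); d=q[:,1-i]-np.polyval(c,q[:,i])
    print(cam,n,len(q),c.round(4),np.percentile(d,[3,97]).round(4),q[:,i].min().round(3),q[:,i].max().round(3),q[:,2].mean().round(3))
  b=W[(z>.235)&(z<.27)&(x>.56)&(x<.73)&(y>-.2)&(y<-.13)]; c=np.polyfit(b[:,0],b[:,1],1);print("bar",c,b[:,0].min(),b[:,0].max(), b[:,0][b[:,2]>.258].round(3))
  k=(z>.015)&(z<.035)&(x>.41)&(x<.652)&(y>-.34)&(y<-.13)&(g>60)
  q=W[k]; r=cv2.minAreaRect(q[:,:2].astype(np.float32)); print("tray",len(q),r)
  hsv=cv2.cvtColor(im,cv2.COLOR_RGB2HSV)
  for n,lo,hi in(("red",0,8),("yel",20,35),("grn",40,85),("blu",95,130)):
    k=(y>.2)&(y<.4)&(x>.44)&(x<.66)&(z>.07)&(hsv[...,0]>=lo)&(hsv[...,0]<=hi)&(hsv[...,1]>110)
    q=W[k]
    if len(q)>20: c=np.polyfit(q[:,1],q[:,0],1);print(n,len(q),"yaw",-np.arctan(c[0]).round(3))
  L=W[(z>.150)&(x>.45)&(x<.65)&(y>.28)&(y<.36)]
  for lo,hi in((.455,.5),(.5,.548),(.548,.595),(.595,.65)):
    q=L[(L[:,0]>lo)&(L[:,0]<hi)]; print(q.mean(0).round(4),q[:,:2].min(0),q.max(0),len(q))
E
```

```text
1 back 118 [-0.0516  0.6855] [-0.0092  0.0154] -0.265 -0.09 0.02
1 side 73 [ 0.0536 -0.1034] [-0.0094  0.0115] 0.511 0.658 0.021
bar [ 0.03760589 -0.19277859] 0.580278531736071 0.7073494269884613 [0.699 0.698 0.645 0.581 0.58  0.584 0.583 0.585]
tray 415 ((0.5317785739898682, -0.23257134854793549), (0.18326114118099213, 0.20738346874713898), 88.16561889648438)
red 75 yaw -0.148
yel 85 yaw -0.149
blu 33 yaw -0.274
[0.4736 0.3297 0.1642] [0.46804212 0.31414086] [0.4776563  0.35089375 0.17721275] 18
[0.5228 0.318  0.1681] [0.51668857 0.2996839 ] [0.52939725 0.34010562 0.18343246] 27
[0.5708 0.3136 0.1728] [0.56240573 0.29363353] [0.57797555 0.33686981 0.18895937] 30
[0.6157 0.3109 0.1732] [0.60887865 0.29139683] [0.62108299 0.33445302 0.19852339] 43
2 back 213 [-0.0511  0.693 ] [-0.0088  0.0108] -0.268 -0.09 0.023
2 side 190 [ 0.0431 -0.093 ] [-0.0104  0.0103] 0.517 0.659 0.024
bar [ 0.04391436 -0.19525154] 0.5848342724999074 0.7095906394130211 [0.707 0.703 0.703 0.699 0.7   0.696 0.639 0.611 0.589 0.589 0.586 0.585]
tray 318 ((0.5366461277008057, -0.2335454225540161), (0.18233700096607208, 0.20127452909946442), 87.69373321533203)
red 127 yaw -0.123
yel 123 yaw -0.06
grn 67 yaw -0.132
blu 58 yaw -0.008
[0.4778 0.3281 0.1701] [0.4724169  0.31259084] [0.48148101 0.34939157 0.17792582] 24
[0.5277 0.3169 0.1728] [0.52277722 0.30098915] [0.53143554 0.33684198 0.1813565 ] 28
[0.5767 0.314  0.1777] [0.57209341 0.29818205] [0.58083554 0.33362229 0.1932249 ] 34
[0.618  0.311  0.1758] [0.61212994 0.29247544] [0.62310676 0.33026457 0.20139738] 47
```

```bash
cat > go.py <<'E'
import sys
from h import *
# usage: go.py x y z yaw(tool-y axis rotated from world y)  -> turn first, then dx dy dz in mm
def go(x,y,z,yaw):
    s=read_state();M=rot(s["eef_rot"]);p=np.array(s["tool_pos"])
    cur=np.arctan2(-M[0,1],M[1,1]); t=-(yaw-cur)
    t=(t+np.pi)%(2*np.pi)-np.pi
    Mn=M@R.from_rotvec([0,0,t]).as_matrix()
    print("turn %.3f then d"%t,(Mn.T@(np.array([x,y,z])-p)*1000).round(1),"| at",p.round(4),"yaw %.3f"%cur,"F",np.round(s["ft_force"],1),"w %.4f"%s["grip_width"],"t",round(s["time_s"],1),"q6 %.2f"%s["q"][5])
S=np.array([.591,-.169]);SY=.047
def st(x,y): # stand mm->world
    c,s=np.cos(SY),np.sin(SY); return S+np.array([c*x-s*y,s*x+c*y])/1000
if __name__=="__main__":
    a=sys.argv[1:]
    if a[0]=="s":
        q=st(float(a[1]),float(a[2])); go(q[0],q[1],float(a[3])/1000,SY+float(a[4]))
    else: go(*[float(v)for v in a])
E
python3 go.py .40 .15 .26 .047; python3 go.py .4 -.235 .26 .047
```

```text
turn -0.311 then d [-215.4 -464.   -37.5] | at [0.163  0.6034 0.2226] yaw -0.264 F [-0.4  0.3 -0.6] w 0.0869 t 1.2 q6 -0.13
turn -0.311 then d [-197.3 -848.6  -37.5] | at [0.163  0.6034 0.2226] yaw -0.264 F [-0.4  0.3 -0.6] w 0.0869 t 1.2 q6 -0.13
```

```bash
python3 -m jog '[{"dz":-12,"turn":-0.105},{"dz":-12,"turn":-0.105},{"dz":-13,"turn":-0.101},{"dx":-17,"dy":-35},{"dx":-17,"dy":-35},{"dx":-17,"dy":-35},{"dx":-17,"dy":-35},{"dx":-17,"dy":-35}]'; python3 -m jog '[{"dx":-17,"dy":-36},{"dx":-17,"dy":-36},{"dx":-17,"dy":-36},{"dx":-17,"dy":-36},{"dx":-17,"dy":-36},{"dx":-17,"dy":-36},{"dx":-17,"dy":-36},{"dx":-10,"dy":-36}]';python3 -m jog '[{"dy":-40},{"dy":-40},{"dy":-40},{"dy":-40},{"dy":-40},{"dy":-40},{"dy":-40},{"dy":-40}]'; python3 go.py .4 -.235 .012 .047
```

```text
turn -0.311 then d [-197.3 -848.6  210.5] | at [0.163  0.6034 0.2226] yaw -0.264 F [-0.4  0.3 -0.6] w 0.0869 t 1.2 q6 -0.13$[0]: bad value
$[0]: bad value
$[0]: bad value
```

```bash
python3 -m jog '[{"dx":0,"dy":0,"dz":-12,"turn":-0.105},{"dx":0,"dy":0,"dz":-12,"turn":-0.105},{"dx":0,"dy":0,"dz":-13,"turn":-0.101},{"dx":-17,"dy":-35,"dz":0,"turn":0},{"dx":-17,"dy":-35,"dz":0,"turn":0},{"dx":-17,"dy":-35,"dz":0,"turn":0},{"dx":-17,"dy":-35,"dz":0,"turn":0},{"dx":-17,"dy":-35,"dz":0,"turn":0}]'; python3 go.py .4 .15 .26 .047
```

```text
time_s: 1.87
tool_pos: [0.2565, 0.4311, 0.2596]
eef_rot: [0.0, -0.024, 1.0, 0.0]
ft_force: [0.6, -0.5, -0.0]
grip_width: 0.087
gripper_force: 0.0
turn 0.001 then d [-130.1 -287.5   -0.5] | at [0.2565 0.4311 0.2596] yaw 0.048 F [ 0.6 -0.5 -0. ] w 0.0870 t 1.9 q6 -0.74
```

```bash
python3 -m jog '[{"dx":-17,"dy":-36,"dz":0,"turn":0},{"dx":-17,"dy":-36,"dz":0,"turn":0},{"dx":-17,"dy":-36,"dz":0,"turn":0},{"dx":-17,"dy":-36,"dz":0,"turn":0},{"dx":-17,"dy":-36,"dz":0,"turn":0},{"dx":-17,"dy":-36,"dz":0,"turn":0},{"dx":-17,"dy":-36,"dz":0,"turn":0},{"dx":-11,"dy":-36,"dz":0,"turn":0}]'; python3 -m jog '[{"dx":0,"dy":-40,"dz":0,"turn":0},{"dx":0,"dy":-40,"dz":0,"turn":0},{"dx":0,"dy":-40,"dz":0,"turn":0},{"dx":0,"dy":-40,"dz":0,"turn":0},{"dx":0,"dy":-40,"dz":0,"turn":0},{"dx":0,"dy":-40,"dz":0,"turn":0},{"dx":0,"dy":-40,"dz":0,"turn":0},{"dx":0,"dy":-40,"dz":0,"turn":0}]';  python3 go.py .4 -.235 .012 .047
```

```text
time_s: 2.53
tool_pos: [0.4006, 0.1491, 0.26]
eef_rot: [0.001, -0.024, 1.0, 0.0]
ft_force: [1.0, 0.8, -0.3]
grip_width: 0.0872
gripper_force: 0.0
time_s: 3.2
tool_pos: [0.4144, -0.1708, 0.2599]
eef_rot: [0.001, -0.023, 1.0, -0.0]
ft_force: [0.4, -0.9, 0.5]
grip_width: 0.0871
gripper_force: 0.0
turn -0.000 then d [ 17.6 -63.4 248. ] | at [ 0.4144 -0.1708  0.2599] yaw 0.047 F [ 0.4 -0.9  0.5] w 0.0871 t 3.2 q6 -2.18
```

```bash
python3 -m jog '[{"dx":4,"dy":-13,"dz":30,"turn":0},{"dx":4,"dy":-13,"dz":30,"turn":0},{"dx":4,"dy":-13,"dz":33,"turn":0},{"dx":4,"dy":-13,"dz":33,"turn":0},{"dx":2,"dy":-11,"dz":34,"turn":0},{"dx":0,"dy":0,"dz":34,"turn":0},{"dx":0,"dy":0,"dz":34,"turn":0},{"dx":0,"dy":0,"dz":20,"turn":0}]'; python3 -m jog '[{"dx":-8,"dy":0,"dz":0,"turn":0},{"dx":-8,"dy":0,"dz":0,"turn":0},{"dx":-8,"dy":0,"dz":0,"turn":0},{"dx":-8,"dy":0,"dz":0,"turn":0},{"dx":-8,"dy":0,"dz":0,"turn":0},{"dx":-7,"dy":0,"dz":0,"turn":0},{"dx":-7,"dy":0,"dz":0,"turn":0},{"dx":-6,"dy":0,"dz":0,"turn":0}]';  python3 go.py s -109 -60 12 0
```

```text
time_s: 3.87
tool_pos: [0.3977, -0.2312, 0.0082]
eef_rot: [-0.002, -0.023, 1.0, 0.001]
ft_force: [0.1, 0.1, 0.6]
grip_width: 0.087
gripper_force: 0.0
time_s: 4.53
tool_pos: [0.4606, -0.2297, 0.0123]
eef_rot: [0.0, -0.024, 1.0, -0.0]
ft_force: [-5.3, -0.8, 2.4]
grip_width: 0.0869
gripper_force: 2.1
turn 0.001 then d [-24.1  -5.5   0.3] | at [ 0.4606 -0.2297  0.0123] yaw 0.048 F [-5.3 -0.8  2.4] w 0.0869 t 4.5 q6 -2.23
```

```bash
python3 -m jog '[{"dx":-5,"dy":0,"dz":0,"turn":0},{"dx":-5,"dy":0,"dz":0,"turn":0},{"dx":-5,"dy":0,"dz":0,"turn":0},{"dx":-3,"dy":0,"dz":0,"turn":0},{"dx":-2,"dy":0,"dz":0,"turn":0},{"dx":-2,"dy":0,"dz":0,"turn":0},{"dx":-1,"dy":0,"dz":0,"turn":0},{"dx":0,"dy":0,"dz":0,"turn":0}]';  python3 go.py s -109 -60 12 0
```

```text
time_s: 5.2
tool_pos: [0.4826, -0.2284, 0.0114]
eef_rot: [0.0, -0.024, 1.0, 0.0]
ft_force: [-2.8, 0.3, 1.9]
grip_width: 0.0871
gripper_force: 1.2
turn 0.000 then d [-2.  -5.8 -0.6] | at [ 0.4826 -0.2284  0.0114] yaw 0.047 F [-2.8  0.3  1.9] w 0.0871 t 5.2 q6 -2.21
```

```bash
python3 -m jog '[{"dx":-1,"dy":0,"dz":0,"turn":0},{"dx":-1,"dy":0,"dz":0,"turn":0},{"dx":-1,"dy":0,"dz":0,"turn":0},{"dx":-1,"dy":0,"dz":0,"turn":0},{"dx":0,"dy":0,"dz":0,"turn":0},{"dx":0,"dy":0,"dz":0,"turn":0},{"dx":0,"dy":0,"dz":0,"turn":0},{"dx":0,"dy":0,"dz":0,"turn":0}]';  python3 go.py s -109 -60 12 0
```

```text
time_s: 5.87
tool_pos: [0.483, -0.2284, 0.0114]
eef_rot: [-0.004, -0.024, 1.0, 0.001]
ft_force: [-17.8, -1.8, 13.9]
grip_width: 0.0869
gripper_force: 8.8
turn 0.001 then d [-1.7 -5.8 -0.7] | at [ 0.483  -0.2284  0.0114] yaw 0.048 F [-17.8  -1.8  13.9] w 0.0869 t 5.9 q6 -2.20
```

```bash
python3 -m jog '[{"dx":8,"dy":0,"dz":0,"turn":0},{"dx":16,"dy":0,"dz":0,"turn":0},{"dx":5,"dy":-10,"dz":-35,"turn":0},{"dx":0,"dy":-10,"dz":-35,"turn":0},{"dx":0,"dy":-30,"dz":0,"turn":0},{"dx":0,"dy":-30,"dz":0,"turn":0},{"dx":0,"dy":-30,"dz":0,"turn":0},{"dx":0,"dy":-15,"dz":0,"turn":0}]';  python3 -m jog '[{"dx":0,"dy":0,"dz":0,"turn":0.12},{"dx":0,"dy":0,"dz":0,"turn":0.12},{"dx":0,"dy":0,"dz":0,"turn":0.12},{"dx":0,"dy":0,"dz":0,"turn":0.12},{"dx":0,"dy":0,"dz":0,"turn":0.12},{"dx":0,"dy":0,"dz":0,"turn":0.12},{"dx":0,"dy":0,"dz":0,"turn":0.12},{"dx":0,"dy":0,"dz":0,"turn":0.12}]';python3 -m jog '[{"dx":0,"dy":0,"dz":0,"turn":0.12},{"dx":0,"dy":0,"dz":0,"turn":0.12},{"dx":0,"dy":0,"dz":0,"turn":0.12},{"dx":0,"dy":0,"dz":0,"turn":0.12},{"dx":0,"dy":0,"dz":0,"turn":0.13},{"dx":0,"dy":0,"dz":0,"turn":0},{"dx":0,"dy":0,"dz":0,"turn":0},{"dx":0,"dy":0,"dz":0,"turn":0}]'; python3 go.py s -15 -185 12 -1.5708
```

```text
time_s: 6.53
tool_pos: [0.4645, -0.3582, 0.0827]
eef_rot: [0.002, -0.023, 1.0, -0.002]
ft_force: [0.2, 0.6, -0.0]
grip_width: 0.0869
gripper_force: 0.0
time_s: 7.2
tool_pos: [0.4642, -0.3547, 0.0816]
eef_rot: [0.001, 0.443, 0.896, 0.0]
ft_force: [0.1, 0.4, 0.4]
grip_width: 0.0869
gripper_force: 0.0
time_s: 7.87
tool_pos: [0.4638, -0.3546, 0.0816]
eef_rot: [0.0, 0.687, 0.727, 0.0]
ft_force: [0.1, -1.1, -0.0]
grip_width: 0.0871
gripper_force: 0.0
turn 0.010 then d [ -5.6 120.8  69.7] | at [ 0.4638 -0.3546  0.0816] yaw -1.514 F [ 0.1 -1.1 -0. ] w 0.0871 t 7.9 q6 -0.84
```

```bash
python3 -m jog '[{"dx":0,"dy":35,"dz":0,"turn":0.01},{"dx":0,"dy":35,"dz":0,"turn":0},{"dx":0,"dy":35,"dz":0,"turn":0},{"dx":0,"dy":16,"dz":20,"turn":0},{"dx":0,"dy":0,"dz":30,"turn":0},{"dx":0,"dy":0,"dz":20,"turn":0},{"dx":-8,"dy":0,"dz":0,"turn":0},{"dx":-8,"dy":0,"dz":0,"turn":0}]';  python3 -m jog '[{"dx":-8,"dy":0,"dz":0,"turn":0},{"dx":-8,"dy":0,"dz":0,"turn":0},{"dx":-8,"dy":0,"dz":0,"turn":0},{"dx":-8,"dy":0,"dz":0,"turn":0},{"dx":-8,"dy":0,"dz":0,"turn":0},{"dx":-8,"dy":0,"dz":0,"turn":0},{"dx":-6,"dy":0,"dz":0,"turn":0},{"dx":0,"dy":0,"dz":0,"turn":0}]'; python3 go.py s -15 -99 12 -1.5708
```

```text
time_s: 8.53
tool_pos: [0.5841, -0.3642, 0.0098]
eef_rot: [-0.002, 0.691, 0.723, -0.0]
ft_force: [-0.3, 0.6, 0.7]
grip_width: 0.0872
gripper_force: 0.0
time_s: 9.2
tool_pos: [0.5869, -0.4065, 0.0127]
eef_rot: [-0.01, 0.689, 0.725, 0.004]
ft_force: [-17.4, 49.2, 29.1]
grip_width: 0.0871
gripper_force: 24.1
turn 0.004 then d [138.    0.3   3.5] | at [ 0.5869 -0.4065  0.0127] yaw -1.519 F [-17.4  49.2  29.1] w 0.0871 t 9.2 q6 -0.78
```

I got the sign wrong: +dx points to +y here. I'm backing off and will look again.

```bash
python3 -m jog '[{"dx":12,"dy":0,"dz":0,"turn":0},{"dx":12,"dy":0,"dz":0,"turn":0},{"dx":12,"dy":0,"dz":0,"turn":0},{"dx":6,"dy":0,"dz":0,"turn":0},{"dx":0,"dy":0,"dz":0,"turn":0},{"dx":0,"dy":0,"dz":0,"turn":0},{"dx":0,"dy":0,"dz":0,"turn":0},{"dx":0,"dy":0,"dz":0,"turn":0}]'; python3 go.py s -15 -99 12 -1.5708; python3 - <<'E'
from h import *
im,_,W=cloud("top"); save(im[60:330,230:460],"d.png",2.2)
E
```

```text
time_s: 9.87
tool_pos: [0.5855, -0.3779, 0.0116]
eef_rot: [0.0, 0.692, 0.722, -0.0]
ft_force: [-0.5, -0.7, 0.1]
grip_width: 0.0873
gripper_force: 0.0
turn -0.005 then d [109.4   0.4  -0.5] | at [ 0.5855 -0.3779  0.0116] yaw -1.529 F [-0.5 -0.7  0.1] w 0.0873 t 9.9 q6 -0.73
```

View pics/d.png

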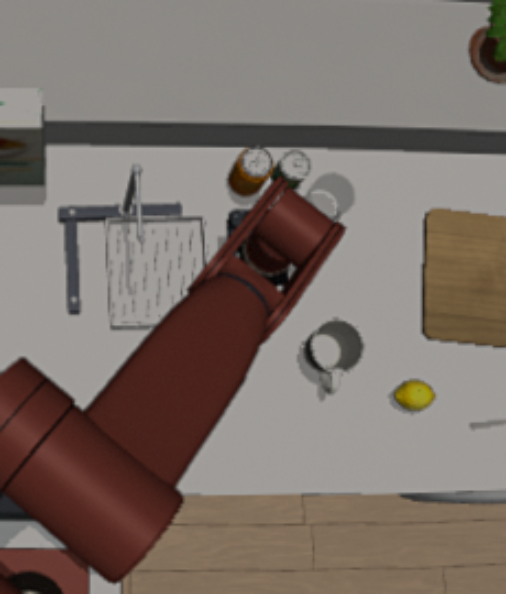

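The picture shows the tray against the back rail at about (155,270) px, with the mug in place. The thing I touched was the fixed glass. Next I push in +dx.

```bash
python3 -m jog '[{"dx":8,"dy":0,"dz":0,"turn":0},{"dx":8,"dy":0,"dz":0,"turn":0},{"dx":8,"dy":0,"dz":0,"turn":0},{"dx":8,"dy":0,"dz":0,"turn":0},{"dx":8,"dy":0,"dz":0,"turn":0},{"dx":8,"dy":0,"dz":0,"turn":0},{"dx":8,"dy":0,"dz":0,"turn":0},{"dx":4,"dy":0,"dz":0,"turn":0}]';  python3 -m jog '[{"dx":8,"dy":0,"dz":0,"turn":0},{"dx":7,"dy":0,"dz":0,"turn":0},{"dx":7,"dy":0,"dz":0,"turn":0},{"dx":7,"dy":0,"dz":0,"turn":0},{"dx":5,"dy":0,"dz":0,"turn":0},{"dx":5,"dy":0,"dz":0,"turn":0},{"dx":3,"dy":0,"dz":0,"turn":0},{"dx":2,"dy":0,"dz":0,"turn":0}]';python3 go.py s -15 -99 12 -1.5708
```

```text
time_s: 10.58
tool_pos: [0.5828, -0.3161, 0.0116]
eef_rot: [0.0, 0.691, 0.722, -0.0]
ft_force: [-0.6, -2.3, -2.2]
grip_width: 0.0869
gripper_force: 1.1
time_s: 11.25
tool_pos: [0.5812, -0.2731, 0.0117]
eef_rot: [0.0, 0.692, 0.722, -0.0]
ft_force: [-0.8, -10.8, -2.1]
grip_width: 0.0873
gripper_force: 5.7
turn -0.004 then d [ 4.5 -0.3 -0.3] | at [ 0.5812 -0.2731  0.0117] yaw -1.527 F [ -0.8 -10.8  -2.1] w 0.0873 t 11.2 q6 -0.60
```

```bash
python3 -m jog '[{"dx":2,"dy":0,"dz":0,"turn":0},{"dx":2,"dy":0,"dz":0,"turn":0},{"dx":1,"dy":0,"dz":0,"turn":0},{"dx":1,"dy":0,"dz":0,"turn":0},{"dx":0,"dy":0,"dz":0,"turn":0},{"dx":0,"dy":0,"dz":0,"turn":0},{"dx":0,"dy":0,"dz":0,"turn":0},{"dx":0,"dy":0,"dz":0,"turn":0}]';python3 go.py s -15 -99 12 -1.5708
```

```text
time_s: 11.92
tool_pos: [0.5814, -0.273, 0.0127]
eef_rot: [0.004, 0.692, 0.722, -0.002]
ft_force: [-1.8, -20.8, -3.6]
grip_width: 0.0866
gripper_force: 10.6
turn -0.004 then d [ 4.4 -0.6  0.6] | at [ 0.5814 -0.273   0.0127] yaw -1.527 F [ -1.8 -20.8  -3.6] w 0.0866 t 11.9 q6 -0.60
```

```bash
python3 -m jog '[{"dx":-10,"dy":0,"dz":0,"turn":0},{"dx":-20,"dy":0,"dz":0,"turn":0},{"dx":-5,"dy":0,"dz":-35,"turn":0},{"dx":0,"dy":-10,"dz":-35,"turn":0},{"dx":0,"dy":-40,"dz":0,"turn":0},{"dx":0,"dy":-40,"dz":0,"turn":0},{"dx":0,"dy":-40,"dz":0,"turn":0},{"dx":0,"dy":-30,"dz":0,"turn":0}]';  python3 -m jog '[{"dx":0,"dy":0,"dz":0,"turn":-0.12},{"dx":0,"dy":0,"dz":0,"turn":-0.12},{"dx":0,"dy":0,"dz":0,"turn":-0.12},{"dx":0,"dy":0,"dz":0,"turn":-0.12},{"dx":0,"dy":0,"dz":0,"turn":-0.12},{"dx":0,"dy":0,"dz":0,"turn":-0.12},{"dx":0,"dy":0,"dz":0,"turn":-0.12},{"dx":0,"dy":0,"dz":0,"turn":-0.12}]';python3 -m jog '[{"dx":0,"dy":0,"dz":0,"turn":-0.12},{"dx":0,"dy":0,"dz":0,"turn":-0.12},{"dx":0,"dy":0,"dz":0,"turn":-0.12},{"dx":0,"dy":0,"dz":0,"turn":-0.12},{"dx":0,"dy":0,"dz":0,"turn":-0.12},{"dx":0,"dy":0,"dz":0,"turn":0},{"dx":0,"dy":0,"dz":0,"turn":0},{"dx":0,"dy":0,"dz":0,"turn":0}]'; python3 go.py s -125 -0 12 0; python3 - <<'E'
from h import *
im,_,W=cloud("wrist"); save(im,"e.png",1.5); np.savez("w1.npz",im=im,W=W); print(calibration("wrist")["T_tool_cam"])
E
```

```text
time_s: 12.58
tool_pos: [0.4204, -0.3073, 0.0811]
eef_rot: [-0.001, 0.692, 0.722, 0.001]
ft_force: [0.3, -0.8, 0.3]
grip_width: 0.0867
gripper_force: 0.0
time_s: 13.25
tool_pos: [0.423, -0.3077, 0.0814]
eef_rot: [0.0, 0.277, 0.961, 0.001]
ft_force: [-0.3, 1.0, -0.2]
grip_width: 0.0868
gripper_force: 0.0
time_s: 13.92
tool_pos: [0.4227, -0.3084, 0.0814]
eef_rot: [0.0, -0.014, 1.0, 0.0]
ft_force: [0.6, -0.3, -0.1]
grip_width: 0.0871
gripper_force: 0.0
turn -0.018 then d [-49.6 131.2  69.6] | at [ 0.4227 -0.3084  0.0814] yaw 0.029 F [ 0.6 -0.3 -0.1] w 0.0871 t 13.9 q6 -2.38
[[ 1.16157757e-04  9.67302038e-01  2.53627196e-01  6.79941282e-02]
 [ 9.99999704e-01 -3.05272280e-04  7.06283784e-04 -3.28418520e-04]
 [ 7.60615096e-04  2.53627039e-01 -9.67301787e-01 -1.61504719e-01]
 [ 0.00000000e+00  0.00000000e+00  0.00000000e+00  1.00000000e+00]]
```

View pics/e.png

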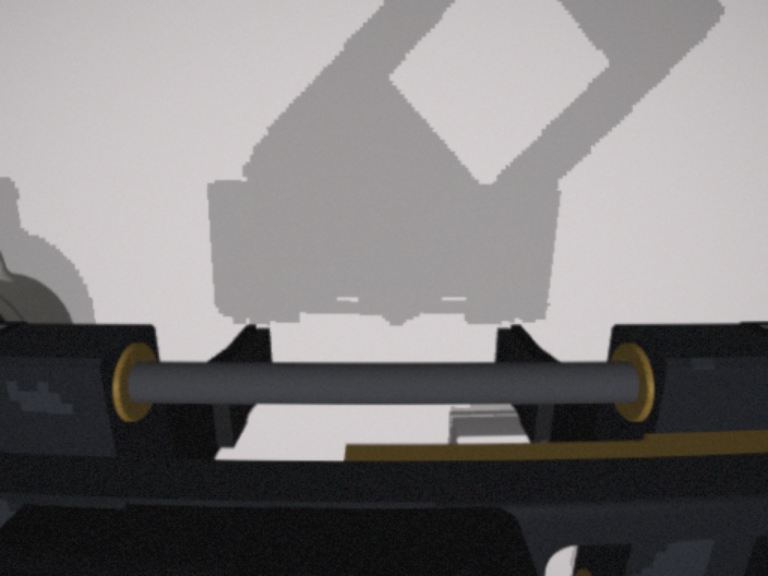

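The wrist view shows only bare worktop, the arm's shadow and the fingers, because its up direction points towards the robot. Next is the final nudge in x.

```bash
python3 -m jog '[{"dx":0,"dy":40,"dz":0,"turn":-0.018},{"dx":0,"dy":40,"dz":0,"turn":0},{"dx":0,"dy":40,"dz":20,"turn":0},{"dx":0,"dy":11,"dz":30,"turn":0},{"dx":-15,"dy":0,"dz":20,"turn":0},{"dx":-15,"dy":0,"dz":0,"turn":0},{"dx":-15,"dy":0,"dz":0,"turn":0},{"dx":-5,"dy":0,"dz":0,"turn":0}]';  python3 -m jog '[{"dx":-6,"dy":0,"dz":0,"turn":0},{"dx":-5,"dy":0,"dz":0,"turn":0},{"dx":-3,"dy":0,"dz":0,"turn":0},{"dx":-3,"dy":0,"dz":0,"turn":0},{"dx":-2,"dy":0,"dz":0,"turn":0},{"dx":-2,"dy":0,"dz":0,"turn":0},{"dx":-1,"dy":0,"dz":0,"turn":0},{"dx":0,"dy":0,"dz":0,"turn":0}]';python3 go.py s -107 0 12 0
```

```text
time_s: 14.63
tool_pos: [0.4684, -0.178, 0.0129]
eef_rot: [0.001, -0.024, 1.0, 0.0]
ft_force: [-0.4, 0.4, 0.8]
grip_width: 0.0871
gripper_force: 0.0
time_s: 15.3
tool_pos: [0.4808, -0.1776, 0.0126]
eef_rot: [-0.008, -0.025, 1.0, 0.001]
ft_force: [-31.1, -3.1, 25.5]
grip_width: 0.0869
gripper_force: 16.1
turn 0.003 then d [-3.5  3.4  0.6] | at [ 0.4808 -0.1776  0.0126] yaw 0.050 F [-31.1  -3.1  25.5] w 0.0869 t 15.3 q6 -2.12
```

```bash
python3 -m jog '[{"dx":15,"dy":0,"dz":0,"turn":0},{"dx":20,"dy":0,"dz":0,"turn":0},{"dx":0,"dy":0,"dz":-40,"turn":0},{"dx":0,"dy":0,"dz":-40,"turn":0},{"dx":0,"dy":0,"dz":-40,"turn":0},{"dx":0,"dy":0,"dz":-40,"turn":0},{"dx":0,"dy":0,"dz":-40,"turn":0},{"dx":0,"dy":0,"dz":-40,"turn":0}]' | head -2; python3 - <<'E'
from h import *
m=np.load("m.npz")
for c in "12":
  W=m["W"+c];x,y,z=W[...,0],W[...,1],W[...,2]
  for lo,hi in((.12,.2),(.2,.25),(.25,.3),(.3,.4)):
    q=W[(z>lo)&(z<hi)&(x>.55)&(y>.36)&(y<.7)&(x<.9)]
    if len(q)<5: continue
    print(c,lo,len(q),"min x",np.percentile(q[:,0],1).round(3),"y",np.percentile(q[:,1],[1,99]).round(3))
  q=W[(z>.21)&(x>.55)&(x<.71)&(y>.35)&(y<.55)]; print(q[np.argsort(q[:,1])][::max(1,len(q)//14)].round(3).tolist())
E
python3 go.py .40 .05 .34 -.14
```

```text
time_s: 15.97
tool_pos: [0.453, -0.1788, 0.2552]
1 0.12 484 min x 0.667 y [0.397 0.507]
1 0.2 384 min x 0.654 y [0.383 0.532]
1 0.25 334 min x 0.668 y [0.384 0.557]
1 0.3 7 min x 0.713 y [0.547 0.561]
[[0.668, 0.417, 0.283], [0.676, 0.432, 0.274], [0.676, 0.438, 0.275], [0.687, 0.45, 0.218], [0.683, 0.458, 0.289], [0.705, 0.462, 0.215], [0.657, 0.47, 0.219], [0.683, 0.475, 0.246], [0.669, 0.482, 0.223], [0.695, 0.488, 0.24], [0.689, 0.495, 0.245], [0.7, 0.5, 0.248], [0.664, 0.509, 0.234], [0.692, 0.518, 0.244], [0.702, 0.528, 0.251]]
2 0.12 1102 min x 0.628 y [0.363 0.552]
2 0.2 623 min x 0.66 y [0.383 0.528]
2 0.25 533 min x 0.673 y [0.386 0.553]
2 0.3 21 min x 0.722 y [0.441 0.558]
[[0.678, 0.419, 0.288], [0.685, 0.433, 0.289], [0.677, 0.445, 0.236], [0.681, 0.456, 0.247], [0.71, 0.466, 0.228], [0.666, 0.471, 0.222], [0.661, 0.48, 0.216], [0.681, 0.485, 0.247], [0.661, 0.49, 0.229], [0.673, 0.495, 0.238], [0.686, 0.501, 0.255], [0.666, 0.507, 0.236], [0.673, 0.514, 0.237], [0.688, 0.522, 0.26], [0.709, 0.534, 0.263]]
turn 0.189 then d [ 84.3 219.1 -84.9] | at [ 0.453  -0.1788  0.2552] yaw 0.049 F [1.1 0.2 0.2] w 0.0871 t 16.0 q6 -2.16
```

```bash
python3 -m jog '[{"dx":5,"dy":20,"dz":-35,"turn":0.1},{"dx":5,"dy":20,"dz":-35,"turn":0.089},{"dx":0,"dy":20,"dz":-35,"turn":0},{"dx":0,"dy":40,"dz":0,"turn":0},{"dx":0,"dy":40,"dz":0,"turn":0},{"dx":0,"dy":40,"dz":0,"turn":0},{"dx":0,"dy":40,"dz":0,"turn":0},{"dx":0,"dy":40,"dz":0,"turn":0}]' | head -2; python3 go.py .58 .31 .38 -.14
```

```text
time_s: 16.63
tool_pos: [0.4737, 0.0806, 0.3583]
turn -0.000 then d [-73.3 242.  -21.6] | at [0.4737 0.0806 0.3583] yaw -0.140 F [ 0.6 -0.1  0.3] w 0.0869 t 16.6 q6 -1.43
```

```bash
python3 -m jog '[{"dx":-10,"dy":35,"dz":-3,"turn":0},{"dx":-10,"dy":35,"dz":-3,"turn":0},{"dx":-10,"dy":35,"dz":-3,"turn":0},{"dx":-10,"dy":35,"dz":-3,"turn":0},{"dx":-10,"dy":35,"dz":-3,"turn":0},{"dx":-10,"dy":35,"dz":-3,"turn":0},{"dx":-13,"dy":32,"dz":-3,"turn":0},{"dx":0,"dy":0,"dz":0,"turn":0}]' | head -2; cat > top.py <<'E'
from h import *
from go import S,SY
# average top views; stand & tray
ims=[];Ws=[]
for _ in range(4):
    im,_,W=cloud("top"); ims.append(im); Ws.append(W)
W=np.nanmean(Ws,0); g=np.mean(ims,0).mean(-1); x,y,z=W[...,0],W[...,1],W[...,2]
k=(g<95)&(z>.017)&(z<.03)&(y<-.02)&(y>-.3)&(x>.5)&(x<.76); p=W[k]
for n,q,i in(("back",p[(p[:,0]>.675)&((p[:,1]<-.18)|((p[:,1]>-.15)&(p[:,1]<-.09)))],1),("side",p[(p[:,1]>-.1)&(p[:,0]<.66)],0)):
    c=np.polyfit(q[:,i],q[:,1-i],1); d=q[:,1-i]-np.polyval(c,q[:,i]); print(n,len(q),c.round(4),np.percentile(d,[2,98]).round(4))
b=W[(z>.24)&(z<.262)&(x>.59)&(x<.695)&(y>-.19)&(y<-.145)];c=np.polyfit(b[:,0],b[:,1],1);print("bar",len(b),c,np.polyval(c,[.59,.69]),b[:,2].mean())
k=(z>.02)&(z<.035)&(x>.46)&(x<.71)&(y>-.3)&(y<-.06)&(g>100); q=W[k]; print("tray",len(q),cv2.minAreaRect(q[:,:2].astype(np.float32)))
save(np.mean(ims,0)[100:240,220:340].astype(np.uint8),"top%d.png"%int(read_state()["time_s"]),5)
E
python3 top.py; python3 - <<'E'
from h import *
im,_,W=cloud("wrist"); save(im,"f.png",1.4)
z=W[...,2];x=W[...,0];y=W[...,1]
L=W[(z>.150)&(z<.215)&(x>.43)&(x<.66)&(y>.26)&(y<.37)]; print(len(L))
for lo,hi in((.455,.5),(.5,.548),(.548,.595),(.595,.65)):
    q=L[(L[:,0]>lo)&(L[:,0]<hi)]
    if len(q)>5:
      t=q[q[:,2]>q[:,2].max()-.02]; c=np.polyfit(t[:,1],t[:,0],1);print(len(q),((np.percentile(t,3,axis=0)+np.percentile(t,97,axis=0))/2).round(4),"zmax",q[:,2].max().round(4),"yext",np.percentile(t[:,1],[1,99]).round(4),"yaw",-c[0].round(3))
E
```

```text
time_s: 17.3
tool_pos: [0.581, 0.313, 0.3761]
back 180 [-0.0422  0.695 ] [-0.0151  0.0106]
side 185 [ 0.0495 -0.0983] [-0.0102  0.0101]
bar 70 [ 0.04477312 -0.19589753] [-0.16948139 -0.16500407] 0.2535708460936947
tray 237 ((0.5985125303268433, -0.16664904356002808), (0.2179499864578247, 0.20033690333366394), 0.38852840662002563)
1006
226 [0.4799 0.3298 0.1671] zmax 0.1757 yext [0.3128 0.3471] yaw -0.147
205 [0.5282 0.3187 0.1751] zmax 0.1828 yext [0.3011 0.3357] yaw -0.134
217 [0.5768 0.3147 0.1819] zmax 0.1906 yext [0.2979 0.3322] yaw -0.146
358 [0.6207 0.3102 0.1894] zmax 0.1985 yext [0.2929 0.3275] yaw -0.139top.py:7: RuntimeWarning: Mean of empty slice
  W=np.nanmean(Ws,0); g=np.mean(ims,0).mean(-1); x,y,z=W[...,0],W[...,1],W[...,2]
```

View pics/f.png

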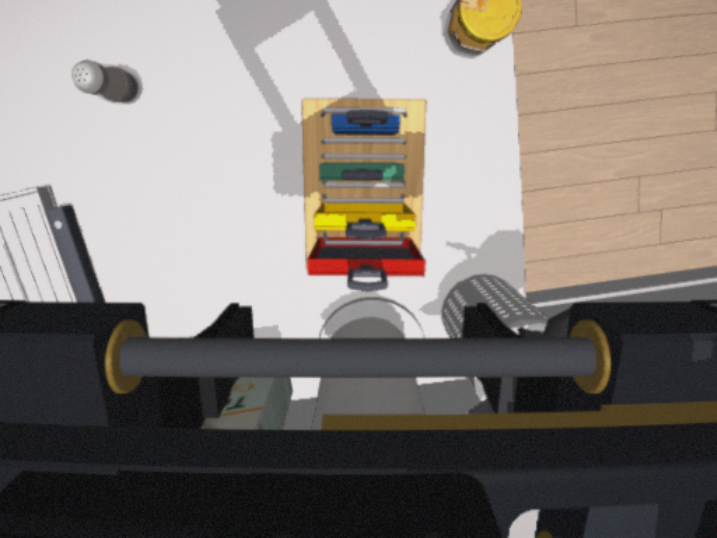

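The wrist view shows red, yellow, green and blue from bottom to top at column 370, all at yaw -0.14. The tray is at the left, beside the side rail. I'll check the tray in the top view.

View pics/top17.png

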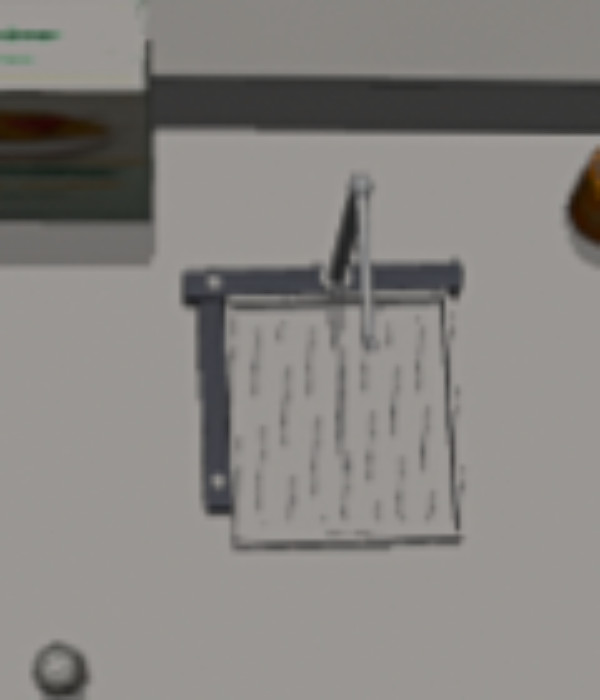

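```bash
python3 go.py .617 .311 .155 -.08
```

```text
turn -0.060 then d [-36.8   6.5 224.4] | at [0.5797 0.3075 0.3794] yaw -0.140 F [ 0.6  0.1 -0.6] w 0.0873 t 17.6 q6 -1.06
```

The tray sits flush along both rails: its left edge is at column 232 px and its top edge at row 300 px. Now I grasp the red pan.

```bash
python3 -m jog '[{"dx":-18,"dy":3,"dz":10,"turn":-0.06},{"dx":-19,"dy":3,"dz":20,"turn":0},{"dx":0,"dy":0,"dz":38,"turn":0},{"dx":0,"dy":0,"dz":38,"turn":0},{"dx":0,"dy":0,"dz":35,"turn":0},{"dx":0,"dy":0,"dz":30,"turn":0},{"dx":0,"dy":0,"dz":20,"turn":0},{"dx":0,"dy":0,"dz":0,"turn":0}]' -1 | sed -n 1,4p;python3 go.py .617 .3105 .155 -.08
```

```text
time_s: 18.22
tool_pos: [0.6141, 0.3079, 0.1824]
eef_rot: [-0.004, 0.04, 0.999, -0.002]
ft_force: [-0.8, -0.2, -1.2]
turn -0.001 then d [-2.9  2.9 27.3] | at [0.6141 0.3079 0.1824] yaw -0.081 F [-0.8 -0.2 -1.2] w 0.0870 t 18.2 q6 -1.14
```

```bash
python3 -m jog '[{"dx":0,"dy":0,"dz":0,"turn":0},{"dx":-2,"dy":3,"dz":13,"turn":0},{"dx":-1,"dy":0,"dz":8,"turn":0},{"dx":0,"dy":0,"dz":0,"turn":0},{"dx":0,"dy":0,"dz":0,"turn":0},{"dx":0,"dy":0,"dz":0,"turn":0},{"dx":0,"dy":0,"dz":0,"turn":0},{"dx":0,"dy":0,"dz":0,"turn":0}]' | sed -n 1,4p;python3 go.py .617 .3105 .156 -.08
```

```text
time_s: 18.88
tool_pos: [0.6209, 0.3134, 0.1676]
eef_rot: [0.0, 0.039, 0.999, 0.0]
ft_force: [-0.0, 0.3, -0.3]
turn 0.001 then d [ 3.7 -3.2 11.6] | at [0.6209 0.3134 0.1676] yaw -0.079 F [-0.   0.3 -0.3] w 0.0867 t 18.9 q6 -1.14
```

```bash
python3 -m jog '[{"dx":3,"dy":-3,"dz":6,"turn":0},{"dx":0,"dy":0,"dz":5,"turn":0},{"dx":0,"dy":0,"dz":0,"turn":0},{"dx":0,"dy":0,"dz":0,"turn":0},{"dx":0,"dy":0,"dz":0,"turn":0},{"dx":0,"dy":0,"dz":0,"turn":0},{"dx":0,"dy":0,"dz":0,"turn":0},{"dx":0,"dy":0,"dz":0,"turn":0}]' | sed -n 1,4p;python3 -m jog '[{"dx":0,"dy":0,"dz":0,"turn":0},{"dx":0,"dy":0,"dz":0,"turn":0},{"dx":0,"dy":0,"dz":0,"turn":0},{"dx":0,"dy":0,"dz":0,"turn":0},{"dx":0,"dy":0,"dz":0,"turn":0},{"dx":0,"dy":0,"dz":0,"turn":0},{"dx":0,"dy":0,"dz":0,"turn":0},{"dx":0,"dy":0,"dz":0,"turn":0}]' 1 25; python3 go.py .617 .3105 .156 -.14
```

```text
time_s: 19.55
tool_pos: [0.6175, 0.3106, 0.1562]
eef_rot: [0.0, 0.039, 0.999, 0.0]
ft_force: [1.4, -1.0, 0.8]
time_s: 20.22
tool_pos: [0.6174, 0.3105, 0.1559]
eef_rot: [0.0, 0.039, 0.999, -0.0]
ft_force: [-0.3, 0.1, -0.0]
grip_width: 0.0419
gripper_force: 0.0
turn 0.061 then d [ 0.4 -0.1 -0.1] | at [0.6174 0.3105 0.1559] yaw -0.079 F [-0.3  0.1 -0. ] w 0.0419 t 20.2 q6 -1.14
```

```bash
python3 -m jog '[{"dx":0,"dy":0,"dz":0,"turn":0},{"dx":0,"dy":0,"dz":0,"turn":0},{"dx":0,"dy":0,"dz":0,"turn":0},{"dx":0,"dy":0,"dz":-5,"turn":0},{"dx":0,"dy":0,"dz":-10,"turn":0},{"dx":0,"dy":0,"dz":-15,"turn":0},{"dx":0,"dy":0,"dz":-15,"turn":0},{"dx":0,"dy":0,"dz":-15,"turn":0}]';python3 -m jog '[{"dx":0,"dy":0,"dz":-15,"turn":0},{"dx":0,"dy":0,"dz":-15,"turn":0},{"dx":0,"dy":0,"dz":-5,"turn":0},{"dx":0,"dy":0,"dz":0,"turn":0},{"dx":0,"dy":-10,"dz":0,"turn":0},{"dx":0,"dy":-20,"dz":0,"turn":0},{"dx":0,"dy":-30,"dz":0,"turn":0},{"dx":0,"dy":-30,"dz":0,"turn":0}]';  python3 go.py s -60 0 250 0
```

```text
time_s: 20.88
tool_pos: [0.6173, 0.3104, 0.2172]
eef_rot: [0.0, 0.039, 0.999, -0.0]
ft_force: [0.2, 0.0, -1.8]
grip_width: 0.0358
gripper_force: 25.0
time_s: 21.55
tool_pos: [0.609, 0.2195, 0.2488]
eef_rot: [-0.002, 0.039, 0.999, -0.001]
ft_force: [0.6, -0.1, -2.2]
grip_width: 0.0355
gripper_force: 25.0
turn -0.124 then d [  96.2 -387.3   -0.6] | at [0.609  0.2195 0.2488] yaw -0.077 F [ 0.6 -0.1 -2.2] w 0.0355 t 21.6 q6 -1.27
```

```bash
python3 -m jog '[{"dx":10,"dy":-26,"dz":0,"turn":-0.031},{"dx":10,"dy":-26,"dz":0,"turn":-0.031},{"dx":10,"dy":-26,"dz":0,"turn":-0.031},{"dx":10,"dy":-26,"dz":0,"turn":-0.031},{"dx":10,"dy":-26,"dz":0,"turn":0},{"dx":10,"dy":-26,"dz":0,"turn":0},{"dx":10,"dy":-26,"dz":0,"turn":0},{"dx":10,"dy":-26,"dz":0,"turn":0}]'|head -2;python3 -m jog '[{"dx":5,"dy":-26,"dz":0,"turn":0},{"dx":5,"dy":-26,"dz":0,"turn":0},{"dx":5,"dy":-26,"dz":0,"turn":0},{"dx":5,"dy":-26,"dz":0,"turn":0},{"dx":0,"dy":-20,"dz":0,"turn":0},{"dx":0,"dy":-15,"dz":0,"turn":0},{"dx":0,"dy":-10,"dz":0,"turn":0},{"dx":0,"dy":0,"dz":0,"turn":0}]'|head -2;  python3 go.py s -60 0 240 0
```

```text
time_s: 22.22
tool_pos: [0.5299, 0.0108, 0.2493]
time_s: 22.88
tool_pos: [0.5175, -0.1391, 0.2497]
turn -0.004 then d [-12.  -33.3   9.6] | at [ 0.5175 -0.1391  0.2497] yaw 0.043 F [-0.1  0.1 -2.5] w 0.0355 t 22.9 q6 -2.02
```

```bash
python3 -m jog '[{"dx":0,"dy":-10,"dz":3,"turn":-0.004},{"dx":0,"dy":-10,"dz":3,"turn":0},{"dx":0,"dy":-8,"dz":3,"turn":0},{"dx":0,"dy":-5,"dz":1,"turn":0},{"dx":0,"dy":0,"dz":0,"turn":0},{"dx":0,"dy":0,"dz":0,"turn":0},{"dx":0,"dy":0,"dz":0,"turn":0},{"dx":0,"dy":0,"dz":0,"turn":0}]'|head -2;  python3 go.py s 85 0 240 0; python3 - <<'E'
from h import *
im,_,W=cloud("scene"); save(im[110:310,190:390],"g.png",3)
E
```

```text
time_s: 23.55
tool_pos: [0.5202, -0.1698, 0.2411]
turn 0.003 then d [-155.8   -2.5    1.1] | at [ 0.5202 -0.1698  0.2411] yaw 0.050 F [ 0.1  0.3 -2.2] w 0.0356 t 23.6 q6 -2.08
```

View pics/g.png

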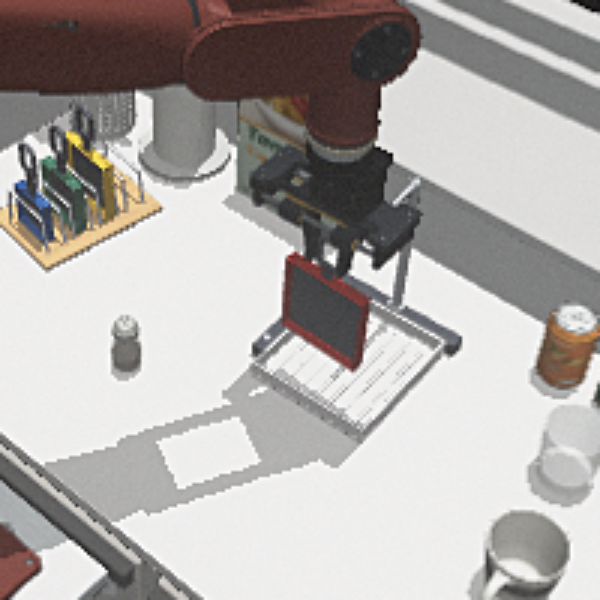

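The red pan is upright and open towards the robot, in front of the hook at (330,310) px. I slide it on.

```bash
python3 -m jog '[{"dx":-8,"dy":-2,"dz":0,"turn":0.003},{"dx":-10,"dy":0,"dz":0,"turn":0},{"dx":-10,"dy":0,"dz":0,"turn":0},{"dx":-10,"dy":0,"dz":0,"turn":0},{"dx":-10,"dy":0,"dz":0,"turn":0},{"dx":-10,"dy":0,"dz":0,"turn":0},{"dx":-10,"dy":0,"dz":0,"turn":0},{"dx":-10,"dy":0,"dz":0,"turn":0}]';python3 -m jog '[{"dx":-10,"dy":0,"dz":0,"turn":0},{"dx":-10,"dy":0,"dz":0,"turn":0},{"dx":-10,"dy":0,"dz":0,"turn":0},{"dx":-10,"dy":0,"dz":0,"turn":0},{"dx":-10,"dy":0,"dz":0,"turn":0},{"dx":-10,"dy":0,"dz":0,"turn":0},{"dx":-7,"dy":0,"dz":0,"turn":0},{"dx":0,"dy":0,"dz":0,"turn":0}]';  python3 go.py s 84 0 220 0
```

```text
time_s: 24.27
tool_pos: [0.5994, -0.1684, 0.2405]
eef_rot: [-0.0, -0.023, 1.0, 0.0]
ft_force: [0.6, -0.4, -2.3]
grip_width: 0.0352
gripper_force: 25.0
time_s: 24.93
tool_pos: [0.6664, -0.1651, 0.2402]
eef_rot: [-0.0, -0.023, 1.0, 0.0]
ft_force: [-1.3, 0.3, -1.2]
grip_width: 0.0355
gripper_force: 25.0
turn -0.000 then d [-8.5 -0.3 20.2] | at [ 0.6664 -0.1651  0.2402] yaw 0.047 F [-1.3  0.3 -1.2] w 0.0355 t 24.9 q6 -1.98
```

```bash
python3 -m jog '[{"dx":-4,"dy":0,"dz":0,"turn":0},{"dx":-4,"dy":0,"dz":5,"turn":0},{"dx":0,"dy":0,"dz":5,"turn":0},{"dx":0,"dy":0,"dz":4,"turn":0},{"dx":0,"dy":0,"dz":3,"turn":0},{"dx":0,"dy":0,"dz":2,"turn":0},{"dx":0,"dy":0,"dz":0,"turn":0},{"dx":0,"dy":0,"dz":0,"turn":0}]';  python3 go.py s 84 0 220 0
```

```text
time_s: 25.6
tool_pos: [0.6729, -0.1652, 0.222]
eef_rot: [0.0, -0.023, 1.0, -0.0]
ft_force: [-0.1, 0.3, -1.1]
grip_width: 0.0357
gripper_force: 25.0
turn -0.001 then d [-2.   0.1  2. ] | at [ 0.6729 -0.1652  0.222 ] yaw 0.046 F [-0.1  0.3 -1.1] w 0.0357 t 25.6 q6 -1.97
```

```bash
python3 -m jog '[{"dx":0,"dy":0,"dz":1,"turn":0},{"dx":0,"dy":0,"dz":1,"turn":0},{"dx":0,"dy":0,"dz":0,"turn":0},{"dx":0,"dy":0,"dz":0,"turn":0},{"dx":0,"dy":0,"dz":0,"turn":0},{"dx":0,"dy":0,"dz":0,"turn":0},{"dx":0,"dy":0,"dz":0,"turn":0},{"dx":0,"dy":0,"dz":0,"turn":0}]'; python3 -m jog '[{"dx":0,"dy":0,"dz":0,"turn":0},{"dx":0,"dy":0,"dz":0,"turn":0},{"dx":0,"dy":0,"dz":0,"turn":0},{"dx":0,"dy":0,"dz":0,"turn":0},{"dx":0,"dy":0,"dz":0,"turn":0},{"dx":0,"dy":0,"dz":0,"turn":0},{"dx":0,"dy":0,"dz":0,"turn":0},{"dx":0,"dy":0,"dz":0,"turn":0}]' -0.1;python3 -m jog '[{"dx":0,"dy":0,"dz":0,"turn":0},{"dx":0,"dy":0,"dz":-10,"turn":0},{"dx":0,"dy":0,"dz":-20,"turn":0},{"dx":0,"dy":0,"dz":-30,"turn":0},{"dx":0,"dy":0,"dz":-30,"turn":0},{"dx":0,"dy":0,"dz":-30,"turn":0},{"dx":0,"dy":0,"dz":0,"turn":0},{"dx":0,"dy":0,"dz":0,"turn":0}]'; python3 go.py .50 .10 .35 -.14
```

```text
time_s: 26.27
tool_pos: [0.6733, -0.1653, 0.2207]
eef_rot: [0.001, -0.023, 1.0, -0.0]
ft_force: [-0.8, 0.1, 4.9]
grip_width: 0.0358
gripper_force: 25.0
time_s: 26.93
tool_pos: [0.673, -0.1651, 0.2198]
eef_rot: [-0.0, -0.023, 1.0, 0.0]
ft_force: [-0.2, -0.1, -0.3]
grip_width: 0.0475
gripper_force: 0.0
time_s: 27.6
tool_pos: [0.6742, -0.1655, 0.3443]
eef_rot: [0.003, -0.023, 1.0, -0.001]
ft_force: [0.6, -0.2, -0.2]
grip_width: 0.0478
gripper_force: 0.0
turn 0.186 then d [209.5 238.6  -7.4] | at [ 0.6742 -0.1655  0.3443] yaw 0.046 F [ 0.6 -0.2 -0.2] w 0.0478 t 27.6 q6 -1.97
```

```bash
python3 -m jog '[{"dx":10,"dy":25,"dz":0,"turn":0.093},{"dx":10,"dy":35,"dz":0,"turn":0.093},{"dx":5,"dy":38,"dz":0,"turn":0},{"dx":5,"dy":38,"dz":0,"turn":0},{"dx":5,"dy":38,"dz":0,"turn":0},{"dx":0,"dy":38,"dz":0,"turn":0},{"dx":0,"dy":38,"dz":0,"turn":0},{"dx":0,"dy":38,"dz":0,"turn":0}]' -1 | head -2; python3 -m jog '[{"dx":0,"dy":38,"dz":0,"turn":0},{"dx":0,"dy":38,"dz":0,"turn":0},{"dx":0,"dy":38,"dz":0,"turn":0},{"dx":0,"dy":30,"dz":0,"turn":0},{"dx":0,"dy":0,"dz":0,"turn":0},{"dx":0,"dy":0,"dz":0,"turn":0},{"dx":0,"dy":0,"dz":0,"turn":0},{"dx":0,"dy":0,"dz":0,"turn":0}]' | head -2; python3 go.py .5768 .3147 .148 -.14; python3 top.py 2>/dev/null
```

```text
time_s: 28.27
tool_pos: [0.6697, 0.1245, 0.3386]
time_s: 28.93
tool_pos: [0.6904, 0.2639, 0.3393]
turn -0.001 then d [119.5  34.6 191.4] | at [0.6904 0.2639 0.3393] yaw -0.141 F [-0.1 -0.4  0.5] w 0.0870 t 28.9 q6 -1.17
back 56 [-0.0334  0.6947] [-0.0221  0.0113]
side 182 [ 0.0509 -0.0994] [-0.0098  0.0097]
bar 85 [ 0.0810429  -0.21828636] [-0.17047105 -0.16236676] 0.2537988883868877
tray 211 ((0.5954781770706177, -0.16286256909370422), (0.2043732851743698, 0.21464937925338745), 89.3802719116211)
```

```bash
ls pics
```

```text
a.png
b.png
c.png
d.png
e.png
f.png
g.png
top17.png
top29.png
```

View pics/top29.png

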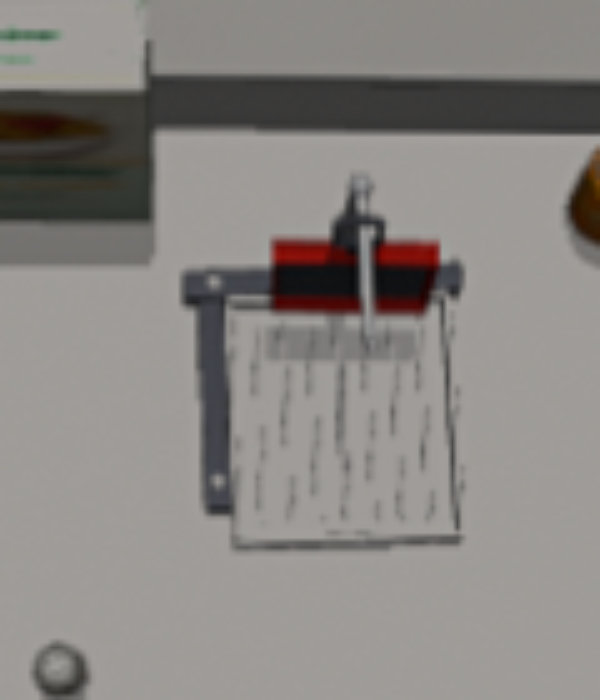

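```bash
python3 -m jog '[{"dx":30,"dy":9,"dz":0,"turn":0},{"dx":30,"dy":9,"dz":0,"turn":0},{"dx":30,"dy":9,"dz":10,"turn":0},{"dx":29,"dy":8,"dz":20,"turn":0},{"dx":0,"dy":0,"dz":30,"turn":0},{"dx":0,"dy":0,"dz":30,"turn":0},{"dx":0,"dy":0,"dz":30,"turn":0},{"dx":0,"dy":0,"dz":0,"turn":0}]' -1 | head -2; python3 go.py .5768 .3147 .148 -.14
```

```text
time_s: 29.8
tool_pos: [0.5738, 0.3146, 0.2126]
turn -0.000 then d [-3.6  0.9 64.6] | at [0.5738 0.3146 0.2126] yaw -0.140 F [-1.   0.2 -1.3] w 0.0870 t 29.8 q6 -1.05
```

The red pan hangs by its loop at about (360,225) px, well back on the bar, and the tray is unchanged. Now yellow.

```bash
python3 -m jog '[{"dx":0,"dy":0,"dz":20,"turn":0},{"dx":0,"dy":0,"dz":20,"turn":0},{"dx":0,"dy":0,"dz":12,"turn":0},{"dx":0,"dy":0,"dz":0,"turn":0},{"dx":0,"dy":0,"dz":0,"turn":0},{"dx":0,"dy":0,"dz":0,"turn":0},{"dx":0,"dy":0,"dz":0,"turn":0},{"dx":0,"dy":0,"dz":0,"turn":0}]' | head -2; python3 go.py .5768 .3147 .148 -.14
```

```text
time_s: 30.47
tool_pos: [0.5784, 0.3168, 0.1697]
turn 0.000 then d [ 1.3 -2.3 21.7] | at [0.5784 0.3168 0.1697] yaw -0.140 F [-0.3 -0.3 -0.3] w 0.0868 t 30.5 q6 -1.05
```

```bash
python3 -m jog '[{"dx":1,"dy":-2,"dz":11,"turn":0},{"dx":0,"dy":0,"dz":10,"turn":0},{"dx":0,"dy":0,"dz":0,"turn":0},{"dx":0,"dy":0,"dz":0,"turn":0},{"dx":0,"dy":0,"dz":0,"turn":0},{"dx":0,"dy":0,"dz":0,"turn":0},{"dx":0,"dy":0,"dz":0,"turn":0},{"dx":0,"dy":0,"dz":0,"turn":0}]' | head -2; python3 -m jog '[{"dx":0,"dy":0,"dz":0,"turn":0},{"dx":0,"dy":0,"dz":0,"turn":0},{"dx":0,"dy":0,"dz":0,"turn":0},{"dx":0,"dy":0,"dz":0,"turn":0},{"dx":0,"dy":0,"dz":0,"turn":0},{"dx":0,"dy":0,"dz":0,"turn":0},{"dx":0,"dy":0,"dz":0,"turn":0},{"dx":0,"dy":0,"dz":0,"turn":0}]' 1 25 | head -2;  python3 go.py .5768 .3147 .148 -.14; python3 -m jog '[{"dx":0,"dy":0,"dz":0,"turn":0},{"dx":0,"dy":0,"dz":0,"turn":0},{"dx":0,"dy":0,"dz":0,"turn":0},{"dx":0,"dy":0,"dz":-5,"turn":0},{"dx":0,"dy":0,"dz":-10,"turn":0},{"dx":0,"dy":0,"dz":-15,"turn":0},{"dx":0,"dy":0,"dz":-15,"turn":0},{"dx":0,"dy":0,"dz":-15,"turn":0}]'
```

```text
time_s: 31.13
tool_pos: [0.5765, 0.3148, 0.1474]
time_s: 31.8
tool_pos: [0.5762, 0.3146, 0.1469]
turn 0.000 then d [-0.6  0.1 -1.1] | at [0.5762 0.3146 0.1469] yaw -0.140 F [ 1.5 -0.1  0.2] w 0.0420 t 31.8 q6 -1.05
time_s: 32.47
tool_pos: [0.5763, 0.3146, 0.2083]
eef_rot: [0.0, 0.07, 0.998, 0.0]
ft_force: [-0.5, 0.7, -2.4]
grip_width: 0.0358
gripper_force: 25.0
```

```bash
python3 -m jog '[{"dx":0,"dy":0,"dz":-15,"turn":0},{"dx":0,"dy":0,"dz":-15,"turn":0},{"dx":0,"dy":0,"dz":-10,"turn":0},{"dx":0,"dy":0,"dz":0,"turn":0},{"dx":0,"dy":-10,"dz":0,"turn":0},{"dx":0,"dy":-20,"dz":0,"turn":0},{"dx":0,"dy":-30,"dz":0,"turn":0},{"dx":0,"dy":-30,"dz":0,"turn":0}]'|head -2;  python3 -m jog '[{"dx":1,"dy":-26,"dz":0,"turn":-0.047},{"dx":1,"dy":-26,"dz":0,"turn":-0.047},{"dx":1,"dy":-26,"dz":0,"turn":-0.047},{"dx":1,"dy":-26,"dz":0,"turn":-0.046},{"dx":5,"dy":-26,"dz":0,"turn":0},{"dx":5,"dy":-26,"dz":0,"turn":0},{"dx":5,"dy":-26,"dz":0,"turn":0},{"dx":5,"dy":-26,"dz":0,"turn":0}]'|head -2;  python3 go.py s -65 0 239 0
```

```text
time_s: 33.13
tool_pos: [0.5623, 0.2242, 0.2449]
time_s: 33.8
tool_pos: [0.5359, 0.0157, 0.2453]
turn 0.000 then d [  18.6 -187.1    6.3] | at [0.5359 0.0157 0.2453] yaw 0.047 F [ 0.4 -0.4 -2.8] w 0.0357 t 33.8 q6 -1.74
```

```bash
python3 -m jog '[{"dx":5,"dy":-28,"dz":1,"turn":0},{"dx":5,"dy":-28,"dz":1,"turn":0},{"dx":5,"dy":-28,"dz":1,"turn":0},{"dx":4,"dy":-28,"dz":1,"turn":0},{"dx":0,"dy":-28,"dz":1,"turn":0},{"dx":0,"dy":-22,"dz":1,"turn":0},{"dx":0,"dy":-12,"dz":0,"turn":0},{"dx":0,"dy":-4,"dz":0,"turn":0}]'|head -2;  python3 -m jog '[{"dx":0,"dy":0,"dz":0,"turn":0},{"dx":0,"dy":0,"dz":0,"turn":0},{"dx":0,"dy":0,"dz":0,"turn":0},{"dx":0,"dy":0,"dz":0,"turn":0},{"dx":0,"dy":0,"dz":0,"turn":0},{"dx":0,"dy":0,"dz":0,"turn":0},{"dx":0,"dy":0,"dz":0,"turn":0},{"dx":0,"dy":0,"dz":0,"turn":0}]'|head -2;  python3 go.py s 62 0 239 0
```

```text
time_s: 34.47
tool_pos: [0.5258, -0.1631, 0.2396]
time_s: 35.13
tool_pos: [0.5269, -0.1611, 0.241]
turn 0.001 then d [-125.6  -10.9    2. ] | at [ 0.5269 -0.1611  0.241 ] yaw 0.048 F [ 0.3  0.2 -2.3] w 0.0357 t 35.1 q6 -2.06
```

```bash
python3 -m jog '[{"dx":0,"dy":-6,"dz":1,"turn":0},{"dx":0,"dy":-5,"dz":1,"turn":0},{"dx":0,"dy":0,"dz":0,"turn":0},{"dx":-5,"dy":0,"dz":0,"turn":0},{"dx":-10,"dy":0,"dz":0,"turn":0},{"dx":-10,"dy":0,"dz":0,"turn":0},{"dx":-10,"dy":0,"dz":0,"turn":0},{"dx":-10,"dy":0,"dz":0,"turn":0}]'|sed -n 1,4p;python3 -m jog '[{"dx":-10,"dy":0,"dz":0,"turn":0},{"dx":-10,"dy":0,"dz":0,"turn":0},{"dx":-10,"dy":0,"dz":0,"turn":0},{"dx":-10,"dy":0,"dz":0,"turn":0},{"dx":-10,"dy":0,"dz":0,"turn":0},{"dx":-10,"dy":0,"dz":0,"turn":0},{"dx":-10,"dy":0,"dz":0,"turn":0},{"dx":-5,"dy":0,"dz":0,"turn":0}]'|sed -n 1,4p;  python3 go.py s 62 0 220 0
```

```text
time_s: 35.8
tool_pos: [0.5738, -0.17, 0.2389]
eef_rot: [0.0, -0.024, 1.0, 0.0]
ft_force: [0.9, -0.0, -1.4]
time_s: 36.47
tool_pos: [0.6489, -0.1662, 0.2383]
eef_rot: [0.0, -0.024, 1.0, 0.0]
ft_force: [-0.6, -0.1, -1.8]
turn 0.001 then d [-4.  -0.1 18.3] | at [ 0.6489 -0.1662  0.2383] yaw 0.048 F [-0.6 -0.1 -1.8] w 0.0359 t 36.5 q6 -1.99
```

```bash
python3 -m jog '[{"dx":-3,"dy":0,"dz":4,"turn":0},{"dx":0,"dy":0,"dz":5,"turn":0},{"dx":0,"dy":0,"dz":4,"turn":0},{"dx":0,"dy":0,"dz":3,"turn":0},{"dx":0,"dy":0,"dz":3,"turn":0},{"dx":0,"dy":0,"dz":1,"turn":0},{"dx":0,"dy":0,"dz":0,"turn":0},{"dx":0,"dy":0,"dz":0,"turn":0}]'|sed -n 1,4p; python3 -m jog '[{"dx":0,"dy":0,"dz":0,"turn":0},{"dx":0,"dy":0,"dz":0,"turn":0},{"dx":0,"dy":0,"dz":0,"turn":0},{"dx":0,"dy":0,"dz":0,"turn":0},{"dx":0,"dy":0,"dz":0,"turn":0},{"dx":0,"dy":0,"dz":0,"turn":0},{"dx":0,"dy":0,"dz":0,"turn":0},{"dx":0,"dy":0,"dz":0,"turn":0}]' -0.1;python3 -m jog '[{"dx":0,"dy":0,"dz":0,"turn":0},{"dx":0,"dy":0,"dz":-10,"turn":0},{"dx":0,"dy":0,"dz":-20,"turn":0},{"dx":0,"dy":0,"dz":-30,"turn":0},{"dx":0,"dy":0,"dz":-30,"turn":0},{"dx":0,"dy":0,"dz":-30,"turn":0},{"dx":0,"dy":0,"dz":0,"turn":0},{"dx":0,"dy":0,"dz":0,"turn":0}]'; python3 go.py .5282 .3187 .25 -.14
```

```text
time_s: 37.13
tool_pos: [0.6502, -0.1668, 0.2195]
eef_rot: [0.0, -0.023, 1.0, -0.0]
ft_force: [-1.6, 0.1, 1.5]
time_s: 37.8
tool_pos: [0.6503, -0.1665, 0.2188]
eef_rot: [-0.0, -0.024, 1.0, 0.0]
ft_force: [-0.1, -0.3, 0.1]
grip_width: 0.0477
gripper_force: 0.0
time_s: 38.47
tool_pos: [0.6515, -0.1669, 0.3432]
eef_rot: [0.003, -0.024, 1.0, -0.001]
ft_force: [-0.1, -0.2, -0.9]
grip_width: 0.0481
gripper_force: 0.0
turn 0.187 then d [190.4 463.8  91.2] | at [ 0.6515 -0.1669  0.3432] yaw 0.047 F [-0.1 -0.2 -0.9] w 0.0481 t 38.5 q6 -1.99
```

```bash
python3 -m jog '[{"dx":15,"dy":30,"dz":0,"turn":0.094},{"dx":15,"dy":35,"dz":0,"turn":0.093},{"dx":15,"dy":36,"dz":0,"turn":0},{"dx":15,"dy":36,"dz":0,"turn":0},{"dx":15,"dy":36,"dz":0,"turn":0},{"dx":15,"dy":36,"dz":0,"turn":0},{"dx":15,"dy":36,"dz":0,"turn":0},{"dx":15,"dy":36,"dz":0,"turn":0}]' -1 | head -2; python3 -m jog '[{"dx":15,"dy":36,"dz":0,"turn":0},{"dx":15,"dy":36,"dz":0,"turn":0},{"dx":15,"dy":36,"dz":0,"turn":0},{"dx":15,"dy":36,"dz":0,"turn":0},{"dx":5,"dy":30,"dz":0,"turn":0},{"dx":0,"dy":0,"dz":0,"turn":0},{"dx":0,"dy":0,"dz":0,"turn":0},{"dx":0,"dy":0,"dz":0,"turn":0}]' | head -2; python3 go.py .5282 .3187 .139 -.14; python3 top.py 2>/dev/null | tail -3
```

```text
time_s: 39.13
tool_pos: [0.5601, 0.1264, 0.3376]
time_s: 39.8
tool_pos: [0.521, 0.3056, 0.3378]
turn 0.001 then d [ -5.6  14.3 198.7] | at [0.521  0.3056 0.3378] yaw -0.139 F [ 0.4 -0.1 -0.1] w 0.0867 t 39.8 q6 -1.03
side 186 [ 0.0516 -0.0996] [-0.0101  0.0101]
bar 104 [ 0.07790731 -0.21596574] [-0.17000042 -0.16220969] 0.25431806870266144
tray 198 ((0.5957385301589966, -0.16548684239387512), (0.200691357254982, 0.2140868455171585), 89.66683197021484)
```

```bash
ls pics/top*; python3 - <<'E'
from h import *
im,_,W=cloud("wrist");z=W[...,2];x=W[...,0];y=W[...,1]
L=W[(z>.150)&(z<.215)&(x>.43)&(x<.66)&(y>.26)&(y<.37)]
for lo,hi in((.455,.5),(.5,.548)):
    q=L[(L[:,0]>lo)&(L[:,0]<hi)]
    if len(q)>5:
      t=q[q[:,2]>q[:,2].max()-.02];print(len(q),((np.percentile(t,3,axis=0)+np.percentile(t,97,axis=0))/2).round(4))
E
```

```text
pics/top17.png
pics/top29.png
pics/top40.png
231 [0.4787 0.3299 0.1668]
255 [0.5276 0.3187 0.1747]
```

View pics/top40.png

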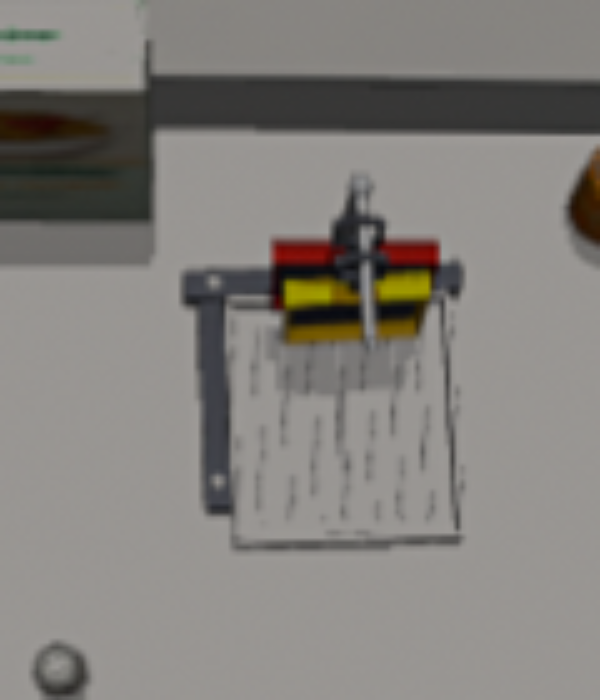

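```bash
python3 -m jog '[{"dx":-3,"dy":7,"dz":30,"turn":0},{"dx":-2,"dy":7,"dz":35,"turn":0},{"dx":0,"dy":0,"dz":35,"turn":0},{"dx":0,"dy":0,"dz":30,"turn":0},{"dx":0,"dy":0,"dz":20,"turn":0},{"dx":0,"dy":0,"dz":10,"turn":0},{"dx":0,"dy":0,"dz":0,"turn":0},{"dx":0,"dy":0,"dz":0,"turn":0}]' -1 | head -2; python3 go.py .5282 .3187 .139 -.14
```

```text
time_s: 40.72
tool_pos: [0.5288, 0.319, 0.1796]
turn -0.001 then d [ 0.5 -0.4 40.6] | at [0.5288 0.319  0.1796] yaw -0.141 F [0.3 0.3 1.1] w 0.0868 t 40.7 q6 -1.01
```

Yellow hangs in front of red on the bar at about (362,262) px, and the tray is unchanged. Next is green.

```bash
python3 -m jog '[{"dx":0,"dy":0,"dz":20,"turn":0},{"dx":0,"dy":0,"dz":15,"turn":0},{"dx":0,"dy":0,"dz":5,"turn":0},{"dx":0,"dy":0,"dz":0,"turn":0},{"dx":0,"dy":0,"dz":0,"turn":0},{"dx":0,"dy":0,"dz":0,"turn":0},{"dx":0,"dy":0,"dz":0,"turn":0},{"dx":0,"dy":0,"dz":0,"turn":0}]' | head -2; python3 go.py .5282 .3187 .139 -.14; python3 -m jog '[{"dx":0,"dy":0,"dz":0,"turn":0},{"dx":0,"dy":0,"dz":0,"turn":0},{"dx":0,"dy":0,"dz":0,"turn":0},{"dx":0,"dy":0,"dz":0,"turn":0},{"dx":0,"dy":0,"dz":0,"turn":0},{"dx":0,"dy":0,"dz":0,"turn":0},{"dx":0,"dy":0,"dz":0,"turn":0},{"dx":0,"dy":0,"dz":0,"turn":0}]' 1 25 | head -2;  python3 go.py .5282 .3187 .139 -.14
```

```text
time_s: 41.38
tool_pos: [0.5289, 0.3197, 0.1402]
turn 0.000 then d [ 0.6 -1.1  1.2] | at [0.5289 0.3197 0.1402] yaw -0.140 F [-0.5  0.7 -0. ] w 0.0868 t 41.4 q6 -1.01
time_s: 42.05
tool_pos: [0.5283, 0.3194, 0.1388]
turn 0.000 then d [-0.  -0.7 -0.2] | at [0.5283 0.3194 0.1388] yaw -0.140 F [-0.8  1.3  0.4] w 0.0420 t 42.0 q6 -1.01
```

```bash
python3 -m jog '[{"dx":0,"dy":0,"dz":0,"turn":0},{"dx":0,"dy":0,"dz":0,"turn":0},{"dx":0,"dy":0,"dz":0,"turn":0},{"dx":0,"dy":0,"dz":-5,"turn":0},{"dx":0,"dy":0,"dz":-10,"turn":0},{"dx":0,"dy":0,"dz":-15,"turn":0},{"dx":0,"dy":0,"dz":-20,"turn":0},{"dx":0,"dy":0,"dz":-20,"turn":0}]'; python3 -m jog '[{"dx":0,"dy":0,"dz":-20,"turn":0},{"dx":0,"dy":0,"dz":-15,"turn":0},{"dx":0,"dy":0,"dz":-5,"turn":0},{"dx":0,"dy":0,"dz":0,"turn":0},{"dx":0,"dy":-10,"dz":0,"turn":0},{"dx":0,"dy":-20,"dz":0,"turn":0},{"dx":0,"dy":-30,"dz":0,"turn":0},{"dx":0,"dy":-30,"dz":0,"turn":0}]'|head -2;  python3 -m jog '[{"dx":0,"dy":-26,"dz":0,"turn":-0.047},{"dx":0,"dy":-26,"dz":0,"turn":-0.047},{"dx":0,"dy":-26,"dz":0,"turn":-0.047},{"dx":0,"dy":-26,"dz":0,"turn":-0.046},{"dx":0,"dy":-26,"dz":0,"turn":0},{"dx":0,"dy":-26,"dz":0,"turn":0},{"dx":0,"dy":-26,"dz":0,"turn":0},{"dx":0,"dy":-26,"dz":0,"turn":0}]'|head -2;  python3 go.py s -65 0 239 0
```

```text
time_s: 42.72
tool_pos: [0.5279, 0.3193, 0.2099]
eef_rot: [-0.0, 0.07, 0.998, -0.0]
ft_force: [0.2, 0.5, -0.9]
grip_width: 0.0358
gripper_force: 25.0
time_s: 43.38
tool_pos: [0.5142, 0.2288, 0.2466]
time_s: 44.05
tool_pos: [0.5119, 0.0211, 0.2471]
turn 0.000 then d [  -5.1 -193.6    8. ] | at [0.5119 0.0211 0.2471] yaw 0.047 F [-0.8 -0.7 -2. ] w 0.0356 t 44.0 q6 -1.73
```

```bash
python3 -m jog '[{"dx":0,"dy":-28,"dz":2,"turn":0},{"dx":0,"dy":-28,"dz":2,"turn":0},{"dx":0,"dy":-28,"dz":2,"turn":0},{"dx":0,"dy":-28,"dz":2,"turn":0},{"dx":0,"dy":-28,"dz":0,"turn":0},{"dx":0,"dy":-28,"dz":0,"turn":0},{"dx":0,"dy":-18,"dz":0,"turn":0},{"dx":0,"dy":-8,"dz":0,"turn":0}]'|head -2;  python3 -m jog '[{"dx":0,"dy":0,"dz":0,"turn":0},{"dx":0,"dy":0,"dz":0,"turn":0},{"dx":0,"dy":0,"dz":0,"turn":0},{"dx":0,"dy":0,"dz":0,"turn":0},{"dx":0,"dy":0,"dz":0,"turn":0},{"dx":0,"dy":0,"dz":0,"turn":0},{"dx":0,"dy":0,"dz":0,"turn":0},{"dx":0,"dy":0,"dz":0,"turn":0}]'|head -2;  python3 go.py s 38 0 239 0
```

```text
time_s: 44.72
tool_pos: [0.521, -0.1735, 0.2389]
time_s: 45.38
tool_pos: [0.5227, -0.1707, 0.241]
turn 0.001 then d [-106.3   -1.6    2.1] | at [ 0.5227 -0.1707  0.241 ] yaw 0.048 F [-0.  -0.2 -1.4] w 0.0356 t 45.4 q6 -2.08
```

```bash
python3 -m jog '[{"dx":-6,"dy":-1,"dz":1,"turn":0},{"dx":-8,"dy":-1,"dz":0,"turn":0},{"dx":-10,"dy":0,"dz":0,"turn":0},{"dx":-10,"dy":0,"dz":0,"turn":0},{"dx":-10,"dy":0,"dz":0,"turn":0},{"dx":-10,"dy":0,"dz":0,"turn":0},{"dx":-10,"dy":0,"dz":0,"turn":0},{"dx":-10,"dy":0,"dz":0,"turn":0}]'|sed -n 1,4p;python3 -m jog '[{"dx":-10,"dy":0,"dz":0,"turn":0},{"dx":-10,"dy":0,"dz":0,"turn":0},{"dx":-8,"dy":0,"dz":0,"turn":0},{"dx":-4,"dy":0,"dz":0,"turn":0},{"dx":0,"dy":0,"dz":0,"turn":0},{"dx":0,"dy":0,"dz":0,"turn":0},{"dx":0,"dy":0,"dz":0,"turn":0},{"dx":0,"dy":0,"dz":0,"turn":0}]'|sed -n 1,4p;  python3 go.py s 38 0 219 0
```

```text
time_s: 46.05
tool_pos: [0.598, -0.1694, 0.2396]
eef_rot: [-0.0, -0.024, 1.0, 0.0]
ft_force: [0.3, -1.1, -0.9]
time_s: 46.72
tool_pos: [0.6283, -0.1681, 0.24]
eef_rot: [-0.0, -0.024, 1.0, -0.0]
ft_force: [0.1, 0.5, -1.4]
turn 0.000 then d [-0.7  0.8 21. ] | at [ 0.6283 -0.1681  0.24  ] yaw 0.047 F [ 0.1  0.5 -1.4] w 0.0357 t 46.7 q6 -2.00
```

```bash
python3 -m jog '[{"dx":0,"dy":0,"dz":4,"turn":0},{"dx":0,"dy":0,"dz":5,"turn":0},{"dx":0,"dy":0,"dz":5,"turn":0},{"dx":0,"dy":0,"dz":4,"turn":0},{"dx":0,"dy":0,"dz":3,"turn":0},{"dx":0,"dy":0,"dz":1,"turn":0},{"dx":0,"dy":0,"dz":0,"turn":0},{"dx":0,"dy":0,"dz":0,"turn":0}]'|sed -n 1,4p; python3 -m jog '[{"dx":0,"dy":0,"dz":0,"turn":0},{"dx":0,"dy":0,"dz":0,"turn":0},{"dx":0,"dy":0,"dz":0,"turn":0},{"dx":0,"dy":0,"dz":0,"turn":0},{"dx":0,"dy":0,"dz":0,"turn":0},{"dx":0,"dy":0,"dz":0,"turn":0},{"dx":0,"dy":0,"dz":0,"turn":0},{"dx":0,"dy":0,"dz":0,"turn":0}]' -0.1;python3 -m jog '[{"dx":0,"dy":0,"dz":0,"turn":0},{"dx":0,"dy":0,"dz":-10,"turn":0},{"dx":0,"dy":0,"dz":-20,"turn":0},{"dx":0,"dy":0,"dz":-30,"turn":0},{"dx":0,"dy":0,"dz":-30,"turn":0},{"dx":0,"dy":0,"dz":-30,"turn":0},{"dx":0,"dy":0,"dz":0,"turn":0},{"dx":0,"dy":0,"dz":0,"turn":0}]'; python3 go.py .479 .3299 .25 -.14
```

```text
time_s: 47.38
tool_pos: [0.6289, -0.1684, 0.2191]
eef_rot: [0.001, -0.024, 1.0, -0.001]
ft_force: [-1.7, -0.4, 4.4]
time_s: 48.05
tool_pos: [0.6286, -0.168, 0.2178]
eef_rot: [-0.0, -0.024, 1.0, 0.0]
ft_force: [0.3, 0.1, 0.2]
grip_width: 0.0477
gripper_force: 0.0
time_s: 48.72
tool_pos: [0.6298, -0.1685, 0.3421]
eef_rot: [0.003, -0.024, 1.0, -0.001]
ft_force: [0.6, -0.2, -0.8]
grip_width: 0.0478
gripper_force: 0.0
turn 0.187 then d [219.4 472.6  89.9] | at [ 0.6298 -0.1685  0.3421] yaw 0.047 F [ 0.6 -0.2 -0.8] w 0.0478 t 48.7 q6 -2.00
```

```bash
python3 -m jog '[{"dx":16,"dy":30,"dz":0,"turn":0.094},{"dx":16,"dy":34,"dz":0,"turn":0.093},{"dx":16,"dy":35,"dz":0,"turn":0},{"dx":16,"dy":35,"dz":0,"turn":0},{"dx":16,"dy":35,"dz":0,"turn":0},{"dx":16,"dy":35,"dz":0,"turn":0},{"dx":16,"dy":35,"dz":0,"turn":0},{"dx":16,"dy":35,"dz":0,"turn":0}]' -1 | head -2; python3 -m jog '[{"dx":16,"dy":35,"dz":0,"turn":0},{"dx":16,"dy":35,"dz":0,"turn":0},{"dx":16,"dy":35,"dz":0,"turn":0},{"dx":16,"dy":35,"dz":0,"turn":0},{"dx":16,"dy":35,"dz":0,"turn":0},{"dx":5,"dy":22,"dz":0,"turn":0},{"dx":0,"dy":0,"dz":0,"turn":0},{"dx":0,"dy":0,"dz":0,"turn":0}]' | head -2; python3 go.py .479 .3299 .131 -.14; python3 top.py 2>/dev/null | tail -1
```

```text
time_s: 49.38
tool_pos: [0.5295, 0.1188, 0.3367]
time_s: 50.05
tool_pos: [0.4733, 0.3248, 0.3365]
turn 0.003 then d [ -5.3   6.2 205.5] | at [0.4733 0.3248 0.3365] yaw -0.137 F [ 0.2 -0.4  0.2] w 0.0869 t 50.0 q6 -0.97
tray 193 ((0.5981704592704773, -0.16348224878311157), (0.2155238837003708, 0.1955474615097046), 1.1532299518585205)
```

```bash
ls pics/top*
```

```text
pics/top17.png
pics/top29.png
pics/top40.png
pics/top50.png
```

View pics/top50.png

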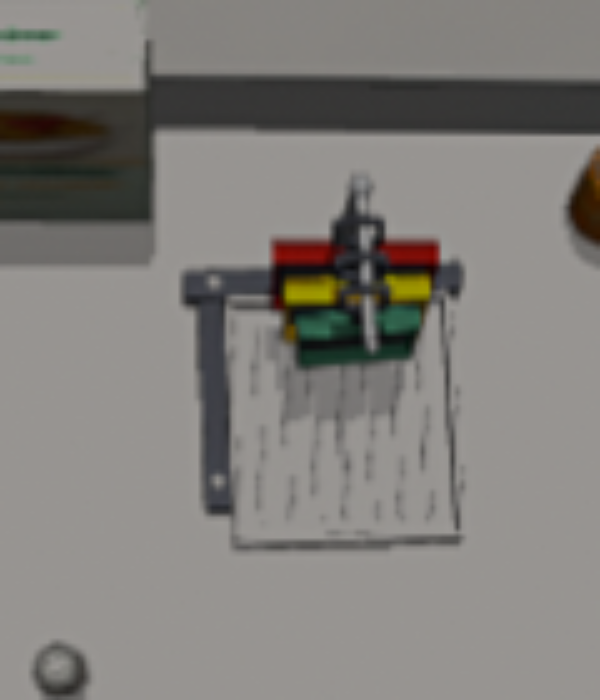

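```bash
python3 -m jog '[{"dx":-3,"dy":3,"dz":30,"turn":0.003},{"dx":-2,"dy":2,"dz":35,"turn":0},{"dx":0,"dy":0,"dz":35,"turn":0},{"dx":0,"dy":0,"dz":30,"turn":0},{"dx":0,"dy":0,"dz":20,"turn":0},{"dx":0,"dy":0,"dz":15,"turn":0},{"dx":0,"dy":0,"dz":0,"turn":0},{"dx":0,"dy":0,"dz":0,"turn":0}]' -1 | head -2; python3 go.py .479 .3299 .131 -.14
```

```text
time_s: 50.92
tool_pos: [0.4799, 0.3271, 0.1724]
turn -0.005 then d [ 1.2  2.7 41.4] | at [0.4799 0.3271 0.1724] yaw -0.145 F [-0.   0.4  0.4] w 0.0870 t 50.9 q6 -0.96
```

Green hangs third at about (365,293) px, and the tray is still flush. Blue is last.

```bash
python3 -m jog '[{"dx":1,"dy":2,"dz":20,"turn":-0.005},{"dx":0,"dy":0,"dz":15,"turn":0},{"dx":0,"dy":0,"dz":5,"turn":0},{"dx":0,"dy":0,"dz":0,"turn":0},{"dx":0,"dy":0,"dz":0,"turn":0},{"dx":0,"dy":0,"dz":0,"turn":0},{"dx":0,"dy":0,"dz":0,"turn":0},{"dx":0,"dy":0,"dz":0,"turn":0}]' | head -2; python3 go.py .479 .3299 .131 -.14; python3 -m jog '[{"dx":0,"dy":0,"dz":0,"turn":0},{"dx":0,"dy":0,"dz":0,"turn":0},{"dx":0,"dy":0,"dz":0,"turn":0},{"dx":0,"dy":0,"dz":0,"turn":0},{"dx":0,"dy":0,"dz":0,"turn":0},{"dx":0,"dy":0,"dz":0,"turn":0},{"dx":0,"dy":0,"dz":0,"turn":0},{"dx":0,"dy":0,"dz":0,"turn":0}]' 1 25 | head -2;  python3 go.py .479 .3299 .131 -.14
```

```text
time_s: 51.58
tool_pos: [0.4799, 0.3308, 0.1341]
turn 0.002 then d [ 0.7 -1.   3.1] | at [0.4799 0.3308 0.1341] yaw -0.138 F [-0.2 -0.1  0.4] w 0.0874 t 51.6 q6 -0.96
time_s: 52.25
tool_pos: [0.4792, 0.3305, 0.1329]
turn 0.002 then d [ 0.1 -0.6  1.9] | at [0.4792 0.3305 0.1329] yaw -0.138 F [-0.  -0.1  0.1] w 0.0419 t 52.2 q6 -0.96
```

```bash
python3 -m jog '[{"dx":0,"dy":0,"dz":0,"turn":0},{"dx":0,"dy":0,"dz":0,"turn":0},{"dx":0,"dy":0,"dz":0,"turn":0},{"dx":0,"dy":0,"dz":-5,"turn":0},{"dx":0,"dy":0,"dz":-10,"turn":0},{"dx":0,"dy":0,"dz":-15,"turn":0},{"dx":0,"dy":0,"dz":-20,"turn":0},{"dx":0,"dy":0,"dz":-20,"turn":0}]'; python3 -m jog '[{"dx":0,"dy":0,"dz":-22,"turn":0},{"dx":0,"dy":0,"dz":-18,"turn":0},{"dx":0,"dy":0,"dz":-5,"turn":0},{"dx":0,"dy":0,"dz":0,"turn":0},{"dx":0,"dy":-10,"dz":0,"turn":0},{"dx":0,"dy":-20,"dz":0,"turn":0},{"dx":0,"dy":-30,"dz":0,"turn":0},{"dx":0,"dy":-30,"dz":0,"turn":0}]'|head -2;  python3 -m jog '[{"dx":0,"dy":-26,"dz":0,"turn":-0.047},{"dx":0,"dy":-26,"dz":0,"turn":-0.047},{"dx":-4,"dy":-26,"dz":0,"turn":-0.047},{"dx":-5,"dy":-26,"dz":0,"turn":-0.046},{"dx":-5,"dy":-26,"dz":0,"turn":0},{"dx":-5,"dy":-26,"dz":0,"turn":0},{"dx":-5,"dy":-26,"dz":0,"turn":0},{"dx":-5,"dy":-26,"dz":0,"turn":0}]'|head -2;  python3 go.py s -65 0 241 0
```

```text
time_s: 52.92
tool_pos: [0.4789, 0.3304, 0.2041]
eef_rot: [-0.0, 0.069, 0.998, -0.0]
ft_force: [0.8, 1.0, -1.5]
grip_width: 0.0356
gripper_force: 25.0
time_s: 53.58
tool_pos: [0.4652, 0.2399, 0.2455]
time_s: 54.25
tool_pos: [0.4926, 0.033, 0.2459]
turn 0.002 then d [ -23.9 -206.4    4.8] | at [0.4926 0.033  0.2459] yaw 0.049 F [ 0.4 -0.2 -0.7] w 0.0357 t 54.2 q6 -1.71
```

```bash
python3 -m jog '[{"dx":-3,"dy":-29,"dz":1,"turn":0.002},{"dx":-3,"dy":-29,"dz":1,"turn":0},{"dx":-3,"dy":-29,"dz":1,"turn":0},{"dx":-3,"dy":-29,"dz":1,"turn":0},{"dx":-3,"dy":-29,"dz":0,"turn":0},{"dx":-3,"dy":-29,"dz":0,"turn":0},{"dx":-3,"dy":-22,"dz":0,"turn":0},{"dx":-3,"dy":-10,"dz":0,"turn":0}]'|head -2;  python3 -m jog '[{"dx":0,"dy":0,"dz":0,"turn":0},{"dx":0,"dy":0,"dz":0,"turn":0},{"dx":0,"dy":0,"dz":0,"turn":0},{"dx":0,"dy":0,"dz":0,"turn":0},{"dx":0,"dy":0,"dz":0,"turn":0},{"dx":0,"dy":0,"dz":0,"turn":0},{"dx":0,"dy":0,"dz":0,"turn":0},{"dx":0,"dy":0,"dz":0,"turn":0}]'|head -2;  python3 go.py s 16 0 241 0
```

```text
time_s: 54.92
tool_pos: [0.5261, -0.1727, 0.2417]
time_s: 55.58
tool_pos: [0.5278, -0.1695, 0.2441]
turn 0.001 then d [-79.2  -2.5   3.1] | at [ 0.5278 -0.1695  0.2441] yaw 0.048 F [-0.2 -0.1 -0. ] w 0.0356 t 55.6 q6 -2.07
```

```bash
python3 -m jog '[{"dx":-4,"dy":-2,"dz":2,"turn":0},{"dx":-8,"dy":0,"dz":1,"turn":0},{"dx":-10,"dy":0,"dz":0,"turn":0},{"dx":-10,"dy":0,"dz":0,"turn":0},{"dx":-10,"dy":0,"dz":0,"turn":0},{"dx":-10,"dy":0,"dz":0,"turn":0},{"dx":-10,"dy":0,"dz":0,"turn":0},{"dx":-10,"dy":0,"dz":0,"turn":0}]'|sed -n 1,4p;python3 -m jog '[{"dx":-6,"dy":0,"dz":0,"turn":0},{"dx":0,"dy":0,"dz":0,"turn":0},{"dx":0,"dy":0,"dz":0,"turn":0},{"dx":0,"dy":0,"dz":0,"turn":0},{"dx":0,"dy":0,"dz":0,"turn":0},{"dx":0,"dy":0,"dz":0,"turn":0},{"dx":0,"dy":0,"dz":0,"turn":0},{"dx":0,"dy":0,"dz":0,"turn":0}]'|sed -n 1,4p;  python3 go.py s 16 0 221 0
```

```text
time_s: 56.25
tool_pos: [0.6011, -0.1684, 0.2406]
eef_rot: [-0.0, -0.024, 1.0, 0.0]
ft_force: [0.0, -0.7, -0.8]
time_s: 56.92
tool_pos: [0.6056, -0.1683, 0.2411]
eef_rot: [0.0, -0.023, 1.0, -0.0]
ft_force: [-0.1, 0.2, -1.5]
turn -0.000 then d [-1.4 -0.  20.1] | at [ 0.6056 -0.1683  0.2411] yaw 0.047 F [-0.1  0.2 -1.5] w 0.0360 t 56.9 q6 -2.01
```

```bash
python3 -m jog '[{"dx":-1,"dy":0,"dz":4,"turn":0},{"dx":0,"dy":0,"dz":5,"turn":0},{"dx":0,"dy":0,"dz":5,"turn":0},{"dx":0,"dy":0,"dz":4,"turn":0},{"dx":0,"dy":0,"dz":2,"turn":0},{"dx":0,"dy":0,"dz":1,"turn":0},{"dx":0,"dy":0,"dz":0,"turn":0},{"dx":0,"dy":0,"dz":0,"turn":0}]'|sed -n 1,4p; python3 -m jog '[{"dx":0,"dy":0,"dz":0,"turn":0},{"dx":0,"dy":0,"dz":0,"turn":0},{"dx":0,"dy":0,"dz":0,"turn":0},{"dx":0,"dy":0,"dz":0,"turn":0},{"dx":0,"dy":0,"dz":0,"turn":0},{"dx":0,"dy":0,"dz":0,"turn":0},{"dx":0,"dy":0,"dz":0,"turn":0},{"dx":0,"dy":0,"dz":0,"turn":0}]' -0.1;python3 -m jog '[{"dx":0,"dy":0,"dz":0,"turn":0},{"dx":0,"dy":0,"dz":-10,"turn":0},{"dx":0,"dy":0,"dz":-20,"turn":0},{"dx":0,"dy":0,"dz":-30,"turn":0},{"dx":0,"dy":0,"dz":-30,"turn":0},{"dx":0,"dy":0,"dz":-30,"turn":0},{"dx":0,"dy":0,"dz":0,"turn":0},{"dx":0,"dy":0,"dz":0,"turn":0}]'; python3 -m jog '[{"dx":16,"dy":30,"dz":0,"turn":0},{"dx":16,"dy":34,"dz":0,"turn":0},{"dx":16,"dy":35,"dz":0,"turn":0},{"dx":16,"dy":35,"dz":0,"turn":0},{"dx":16,"dy":35,"dz":0,"turn":0},{"dx":16,"dy":35,"dz":0,"turn":0},{"dx":10,"dy":35,"dz":0,"turn":0},{"dx":0,"dy":35,"dz":0,"turn":0}]' | head -2; python3 -m jog '[{"dx":0,"dy":30,"dz":0,"turn":0},{"dx":0,"dy":30,"dz":0,"turn":0},{"dx":0,"dy":30,"dz":0,"turn":0},{"dx":0,"dy":0,"dz":0,"turn":0},{"dx":0,"dy":0,"dz":0,"turn":0},{"dx":0,"dy":0,"dz":0,"turn":0},{"dx":0,"dy":0,"dz":0,"turn":0},{"dx":0,"dy":0,"dz":0,"turn":0}]' | head -2; python3 top.py 2>/dev/null | tail -1;  python3 - <<'E'
from h import *
im,_,W=cloud("scene"); im2=cv2.imread(sorted(__import__("glob").glob("pics/top*"))[-1])
a=cv2.resize(im[110:310,220:400,::-1],(540,600)); cv2.imwrite("pics/z.png",cv2.resize(np.hstack([a,cv2.resize(im2,(514,600))]),(800,456)))
E
```

```text
time_s: 57.58
tool_pos: [0.6071, -0.1686, 0.2215]
eef_rot: [0.001, -0.024, 1.0, -0.001]
ft_force: [-2.3, -0.2, 6.3]
time_s: 58.25
tool_pos: [0.6067, -0.1682, 0.2198]
eef_rot: [-0.0, -0.024, 1.0, 0.0]
ft_force: [0.0, 0.4, 0.0]
grip_width: 0.0482
gripper_force: 0.0
time_s: 58.92
tool_pos: [0.6079, -0.1686, 0.3439]
eef_rot: [0.003, -0.024, 1.0, -0.001]
ft_force: [0.4, -0.2, -0.3]
grip_width: 0.0481
gripper_force: 0.0
time_s: 59.58
tool_pos: [0.4855, 0.1019, 0.3392]
time_s: 60.25
tool_pos: [0.4838, 0.1893, 0.3396]
tray 195 ((0.5957126021385193, -0.16494058072566986), (0.2005300223827362, 0.21433289349079132), 89.41954803466797)
```

View pics/z.png

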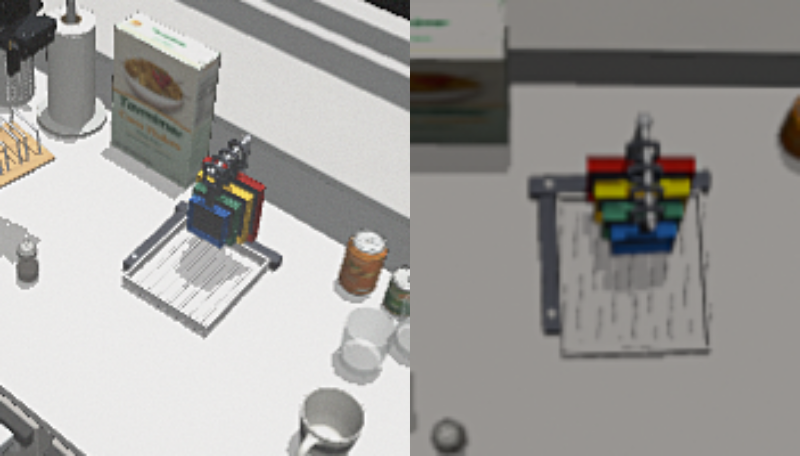

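The picture shows all four pans hanging in order on the hook, with the tray flush in its corner.

```bash
python3 -c "
from bench import *
print(hand_in())"
```

```text
the job is handed in; nothing more can be done
None
```

I've handed the job in: the tray is flush in its corner and all four pans hang on the hook from red (at the post) to blue (at the tip), but the hand-in gave no verdict. On the way the fingers hit the fixed glass by the cans with about 50 N after I got a push direction wrong; nothing looked moved afterwards.

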